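# Stand the painted board on the fan dryer and start its timer

### The job

Take the tall painted board out of the slotted stand and lean it against the vents in the open bay of the drying stand, square and roughly in the middle, with its foot on the base plate against the foot stop, and let go. Then start the dryer: pull the timer knob out to its stop, turn it clockwise while it is out until its nose points at the long mark, and push it fully home. Do not knock over or push away the mug, the white bottle, the glass jar behind the knob or the short board.

Things in the scene. Friction and masses are not known exactly. Their poses are not given: they have to be found in the camera images.
- dryer: Fixed white fan drying stand, 220 deep (x) x 360 wide (y) x 133 mm high. Origin: footprint centre on the table; x to its back (away from the robot), y to its left, z up. Left half (y 0 to 180): open bay. Right half (y -180 to 0): control panel facing the robot, rising at 25 degrees from 30 mm high at x -100 to 97.6 mm at x 45, then a flat deck at that height to x 120
- bay (a point): Middle of the bay (dryer x -45, y 90 mm), where the inner face of the foot stop meets the top of the base plate; axes as the dryer's. The stop is a rib across the bay, 18 mm high, 10 mm thick; the plate is 8 mm thick. A board with its foot between stop and wall, against the stop, leans back about 22 degrees from vertical (top away from the robot) on the wall's top edge
- wall_top (a point): Middle of the top front edge of the bay's upright vented wall: 125 mm above the base plate, 65 mm behind the stop's inner face; axes as the dryer's. The housing behind it is flat on top, 100 mm deep
- knob (a point): Black timer knob on the panel: bar grip 68 mm long, 16 thick, 40 high on a 44 mm skirt; its longer tapered end with a white line is the nose. Point on the axis, 16 mm below the bar's top, 24 above the skirt, 34 above the panel (knob in). x along the bar to the nose, y across its thickness, z out along the axis, 25 degrees from vertical towards the robot. Moves with the knob
- mark (a point): The long black mark on the panel, 64 mm up the slope from the knob's axis. Axes as the dryer's. The knob's nose must point here, straight up the slope
- timer_pull (a joint): How far the knob is pulled out along its axis, m: 0 fully in, 0.016 at its stop. About 3 N of friction either way; it stays where it is left
- timer_turn (a joint): Knob angle, rad, clockwise seen from the front: 0 with the nose to the left (off), 1.31 at the long mark. Starts in the off sector, 0 to 0.3. While in, a hidden tooth keeps it in that sector; out by over 9 mm it turns freely between stops at -0.05 and 1.55 and stays where left. It goes fully in only near the long mark or in the off sector
- board_mid (a point): Centre of the tall plywood board, 200 high x 50 wide x 14 mm thick, about 90 g, upright in a slot of the stand. z up its length (foot 100 mm below, top 100 mm above), y across its width, x along its thickness, at first roughly away from the robot. Both faces alike, with a dark fir tree
- board_foot (a point): Middle of the board's foot (lower) end face; axes as board_mid
- board_top (a point): Middle of the board's upper end face; axes as board_mid
- stand: Fixed wooden stand, 110 (x) x 84 (y) x 40 mm high, origin at the centre of its underside; two slots, 50 mm apart along x, each 18 mm wide and 56 mm long with their floor 8 mm above the table. One holds the tall board, the other the short one. Its long sides and the slots run along y
- short_board: Bystander: same kind of board but 120 mm high, in the stand's other slot; origin at the middle of its foot
- mug: Bystander: white mug, 76 mm across, 90 mm high, origin at its underside
- bottle: Bystander: white bottle, 60 mm across, 160 mm high, to the right of the dryer, origin at its underside
- deck_jar: Bystander: glass jar, 48 mm across, 55 mm high, on the dryer's deck behind the control panel, origin at its underside
- caddy: Bystander: fixed grey brush box, 100 x 85 mm, brushes up to 120 mm high, beside the stand, in front of it or behind it; origin at the centre of its underside
Mind the look-alikes: they are no part of the job. What is shaped like the part that bears board_mid but red is not meant.

How it is judged:
On the way, in this order (a step that is already met when the one before it is completed fails the run):
1. the tall board leans in the bay, foot at the stop, let go (x of board_foot in the frame of dryer between -0.047 and -0.031 m and z of board_foot in the frame of dryer below 0.018 m and y of board_foot in the frame of dryer between 0.04 and 0.14 m and y of board_top in the frame of dryer between 0.04 and 0.14 m and x of board_top in the frame of dryer above 0.01 m and angle between board_mid's own z axis and vertical between 0.3 and 0.5 rad and angle between the y axis of board_mid and the y axis of dryer, either way round below 0.2 rad and contact force between the fingers and board below 0.1 N and linear speed of board below 0.03 m/s), for 0.3 s.
2. the knob is pulled out, not yet turned (value of joint timer_pull above 0.0095 m and value of joint timer_turn below 0.6 rad), for 0.05 s.
3. the knob is turned to the long mark while it is out (value of joint timer_pull above 0.006 m and value of joint timer_turn between 1.13 and 1.49 rad), for 0.05 s.
At the end, for the whole second after the job is handed in: The tall board stands still in the bay, let go: foot on the base plate within 7 mm of the stop, leaning on the wall 17 to 29 degrees from vertical, within 50 mm of the bay's middle and 11 degrees of square. The knob is in to within 3 mm, its nose within 10 degrees of the long mark (x of board_foot in the frame of dryer between -0.047 and -0.031 m and z of board_foot in the frame of dryer below 0.018 m and y of board_foot in the frame of dryer between 0.04 and 0.14 m and y of board_top in the frame of dryer between 0.04 and 0.14 m and x of board_top in the frame of dryer above 0.01 m and angle between board_mid's own z axis and vertical between 0.3 and 0.5 rad and angle between the y axis of board_mid and the y axis of dryer, either way round below 0.2 rad and value of joint timer_turn between 1.13 and 1.49 rad and value of joint timer_pull below 0.003 m and linear speed of board below 0.02 m/s); the robot touches nothing.
It fails at once if the mug is pushed more than 40 mm away or knocked over (distance of mug from where it was at the start of the episode above 0.04 m or angle between mug's own z axis and vertical above 0.6 rad).
It fails at once if the bottle is pushed more than 40 mm away or knocked over (distance of bottle from where it was at the start of the episode above 0.04 m or angle between bottle's own z axis and vertical above 0.6 rad).
It fails at once if the deck jar is pushed more than 40 mm away or knocked over (distance of deck_jar from where it was at the start of the episode above 0.04 m or angle between deck_jar's own z axis and vertical above 0.6 rad).
It fails at once if the short board is pushed more than 40 mm away or knocked over (distance of short_board from where it was at the start of the episode above 0.04 m or angle between short_board's own z axis and vertical above 0.6 rad).
It also fails if it takes over 53 s, if anything falls off the work surface, if the arm or the gripper's body presses on something with over 40 N, if the wrist force passes 120 N, or if a joint passes its speed limit or range.

### The arm

A 6-joint arm with a two-finger parallel gripper is mounted at the origin on the work surface. World frame = base frame: x ahead of the robot, y to its left, z up, the work surface at z = 0. Lengths are in m, angles in rad, forces in N, time in s.
With the tool pointing down it reaches from about 0.4 to 0.825 m from the base axis. Payload 7 kg.
Tool frame: the origin (TCP) lies at the very end of the fingers, on their centre line; the grasp point (between the pads) lies robot.grip_point_offset behind it (robot.grip_point_offset is the distance from the TCP to the grasp point, in m); y points along the fingers, x is the direction in which the jaws open and shut, and the axes are right-handed (so a half turn about y gives the same grasp; the last joint's range is limited). The gripper opens to 85 mm and grips with 20 to 120 N. Pads are 22 mm wide; open, the fingers measure 114 mm over their backs; the gripper's body (76 mm by 85 mm) begins 54 mm behind the grasp point. The pads swing forward as they close: fully open they stand 13 mm farther back than shut.
Start: joints at [-0.835, 0.359, 0.012, 0, -1.224, -0.288], TCP at [0.292, -0.608, 0.231] pointing down, gripper open.
Joint ranges: [-3.07, 3.07], [-1.43, 2.12], [-1.02, 1.25], [-3.03, 1.67], [-3.05, -0], [-3.03, 3.03]. Speed limits (rad/s): [2.39, 2.39, 3.01, 3.14, 3.14, 3.14].

### API

Orientations are given as a 3x3 rotation matrix whose columns are the frame's x, y, z axes.
In Python, from bench import monitor, eyes, close_job, robot gives the robot as it stands. The module is installed in compiled form; this text tells all that it offers.
- The arm moves only by the tool carry_out, never from a script. Its argument "commands" is a list of rows, each a list of 7 numbers: the shift along the tool's x, y, z in cm, then the turn, a rotation vector about the tool's x, y, z in degrees, then the gripper command: -1 is shut, 1 is fully open, values between are in proportion. A call has 1 to 8 rows; each row is the pose to reach, as a shift and turn from the pose commanded when the call began, along the tool's axes at that moment; what a row does not reach only later rows make up. A row lasts 1/10 s, in which the tool goes at most 50 mm and 8.59 degrees, less where a joint would pass 70% of its speed; a pose out of reach is approached as far as the arm can. A call with a gripper value outside its range is refused whole. The fingers move at their own pace and stop on an object; "grip_force" is the grip in N (left out, the last holds). Time passes only in rows, so rows that repeat a pose let the fingers close. It gives the time, the measured TCP pose, the force and the opening at its end, in the units of the state.
- monitor.sense(): the state, without advancing time (a new reading comes with each control period).
- eyes.snapshot(name): name is "side" or "top"; returns the picture (384x512x3 uint8, blue, green, red); there is no depth.
- eyes.camera_params(name): a dict with "intrinsics" (3x3 intrinsics, pixels), "dist_coeffs" ([k1, k2, p1, p2, k3] as OpenCV has them; the pictures are not rectified), "world_to_cam" (4x4, takes a point from world to camera coordinates). Camera axes: x right, y down, z forward; pixel columns grow to the right and rows downward; lengths in m; the calibration is good to about 2 mm. A picture is of the moment at which its call begins. camera_params takes no time and is no camera call.
- close_job(): hands the job in, once; it reports no verdict.
The state is a dict: "clock": time; "q": joint angles; "joint_velocities": joint speeds; "effort": joint torques, N m; "tool_pos": TCP position; "orientation": TCP orientation; "contact_force": force on the tool from outside, world axes, zero at the start; "moment": the same for the moment, N m; "width": opening from 0.0 (shut) to 1.0 (fully open).
Only numpy, scipy, OpenCV 4.12 (cv2) and the standard library are available. Lean on these libraries where they do the work, as an engineer would, in place of code of your own. Each camera call takes 0.05 s, during which the arm holds its last target.

## Working session

There is one attempt and no reset: what is moved stays moved. The work goes in short steps, Python scripts to look and compute and a tool call to move; the robot and the scene stay as the last step left them, time stands still between calls to the robot, and variables do not carry over. Pictures are saved under pics/ and viewed, and the job is handed in when it is done.

Besides the shell and the picture viewer there is one more tool, called after "Call:" as name([rows], argument=value, ...), one row to a line, values as JSON. carry_out: Moves the arm, as the interface text tells. Its arguments: {"type":"object","properties":{"commands":{"type":"array","items":{"type":"array","items":{"type":"number"}}},"grip_force":{"type":"number"}},"required":["commands"]}

```bash
mkdir -p pics; python3 - <<'E'
from bench import monitor, eyes, robot
import cv2, numpy as np
np.set_printoptions(precision=4,suppress=True)
print({k:v for k,v in monitor.sense().items()})
print(robot.grip_point_offset)
for n in("side","top"):
    im=eyes.snapshot(n); cv2.imwrite(f"pics/{n}0.png",im); 
    c=eyes.camera_params(n); print(n,c)
E
```

```text
{'clock': 0.0, 'q': array([-0.8349,  0.3594,  0.0111, -0.0004, -1.2241, -0.2881]), 'joint_velocities': array([-0.0005, -0.0006,  0.0002,  0.0006,  0.0002,  0.001 ]), 'effort': array([ -0.0004, -58.3322,  29.3419,   6.9368,  -0.006 ,   0.    ]), 'tool_pos': array([ 0.292 , -0.608 ,  0.2304]), 'orientation': array([[-0.4329, -0.0008, -0.9015],
       [ 0.9015,  0.0015, -0.4329],
       [ 0.0017, -1.    ,  0.0001]]), 'contact_force': array([ 0.1742, -0.2854,  0.5297]), 'moment': array([ 0.0169, -0.0278, -0.0308]), 'width': 1.002168951509758}
0.0187
side {'intrinsics': array([[487.1575,   0.    , 251.3729],
       [  0.    , 487.1575, 192.2545],
       [  0.    ,   0.    ,   1.    ]]), 'dist_coeffs': array([-0.0696,  0.    ,  0.    ,  0.    ,  0.    ]), 'world_to_cam': array([[-0.7028, -0.7113, -0.0121,  0.3909],
       [-0.4333,  0.4414, -0.7858,  0.3357],
       [ 0.5642, -0.547 , -0.6184,  1.4095],
       [ 0.    ,  0.    ,  0.    ,  1.    ]])}
top {'intrinsics': array([[361.6723,   0.    , 256.8822],
       [  0.    , 361.6723, 187.6756],
       [  0.    ,   0.    ,   1.    ]]), 'dist_coeffs': array([0.0316, 0.    , 0.    , 0.    , 0.    ]), 'world_to_cam': array([[ 0.0237, -0.9997,  0.0033, -0.0244],
       [-0.9956, -0.0239, -0.0905,  0.583 ],
       [ 0.0905, -0.0012, -0.9959,  1.381 ],
       [ 0.    ,  0.    ,  0.    ,  1.    ]])}
```

View pics/side0.png

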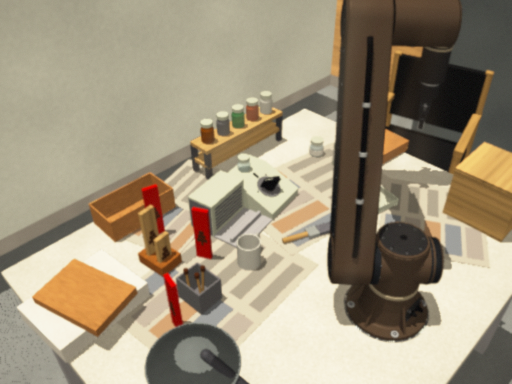

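View pics/top0.png

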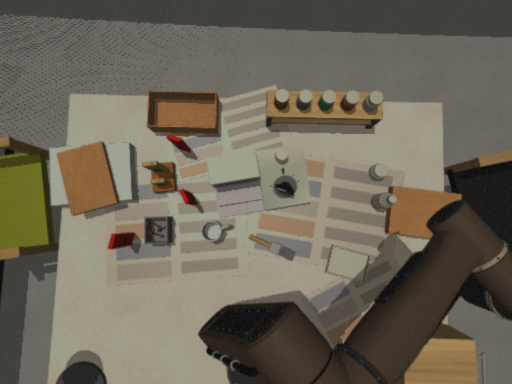

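The side view shows the stand at about (160,245) with a tan tall board (148,225) and short board (161,246). Red look-alikes are at (153,210), (202,232) and (172,300). The dryer is near (240,195), its knob at (268,182) and the mug at (248,252). Next, close crops.

```bash
python3 - <<'E'
import cv2
s=cv2.imread("pics/side0.png");t=cv2.imread("pics/top0.png")
cv2.imwrite("pics/c1.png",cv2.resize(s[140:330,120:320],None,fx=4,fy=4,interpolation=cv2.INTER_CUBIC)[:600,:800])
cv2.imwrite("pics/c2.png",cv2.resize(t[120:260,100:240],None,fx=4.2,fy=4.2,interpolation=cv2.INTER_CUBIC))
cv2.imwrite("pics/c3.png",cv2.resize(t[130:260,190:320],None,fx=4.5,fy=4.5,interpolation=cv2.INTER_CUBIC))
cv2.imwrite("pics/c4.png",cv2.resize(s[140:260,180:310],None,fx=5,fy=5,interpolation=cv2.INTER_CUBIC))
E
```

```text
(no output)
```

View pics/c1.png

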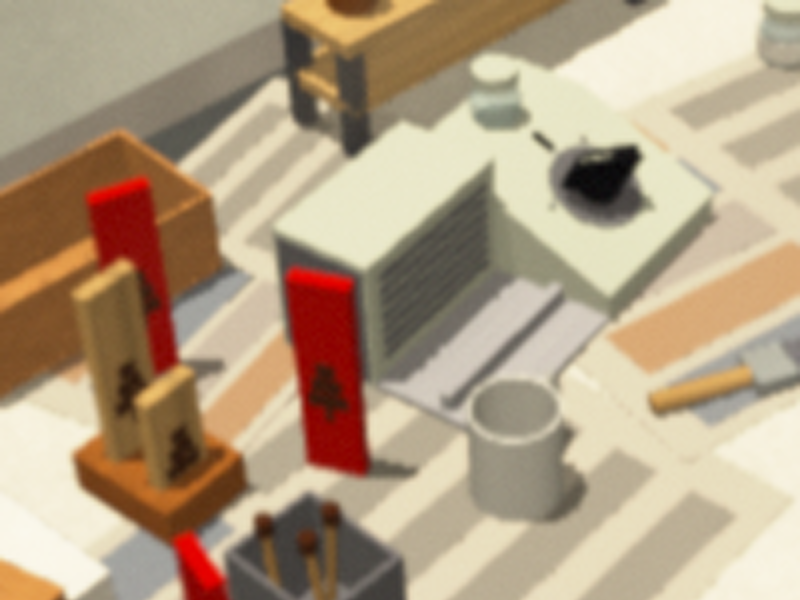

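View pics/c2.png

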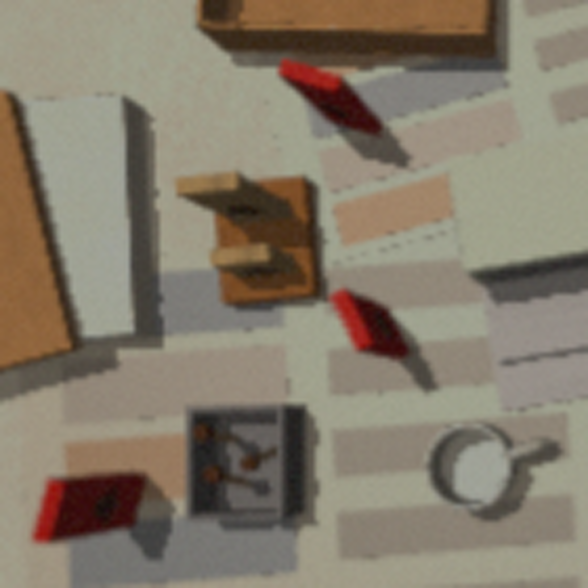

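View pics/c3.png

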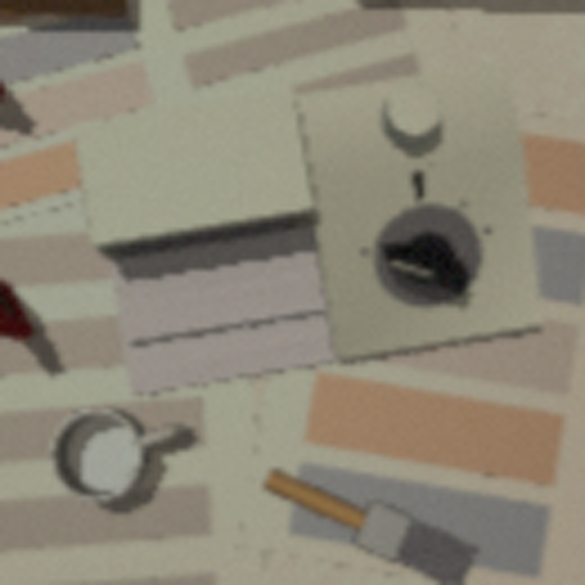

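View pics/c4.png

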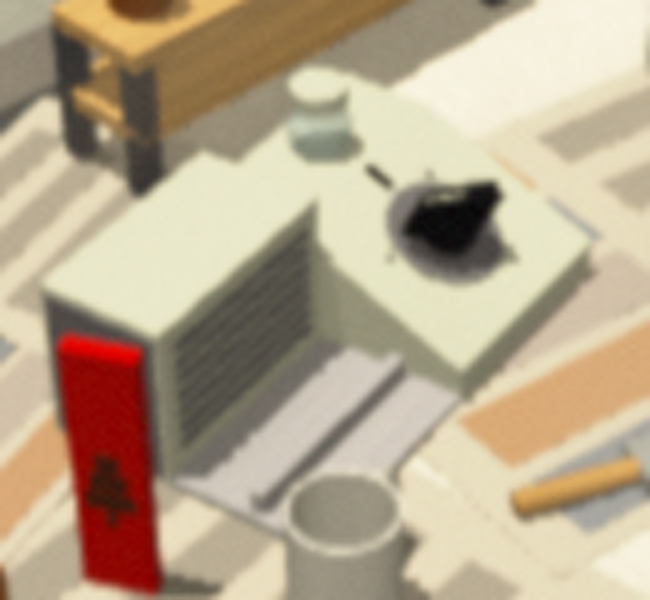

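```bash
cat > h.py <<'E'
import cv2, numpy as np
from bench import monitor, eyes, robot
np.set_printoptions(precision=4,suppress=True)
P={n:eyes.camera_params(n) for n in("side","top")}
def ray(n,uv):
    c=P[n];K=np.array(c["intrinsics"]);D=np.array(c["dist_coeffs"]);T=np.array(c["world_to_cam"])
    p=cv2.undistortPoints(np.array([[uv]],float),K,D).ravel()
    d=T[:3,:3].T@np.r_[p,1]; return -T[:3,:3].T@T[:3,3], d/np.linalg.norm(d)
def plane(n,uv,z):
    o,d=ray(n,uv); return o+d*(z-o[2])/d[2]
def tri(us,ut):
    o1,d1=ray("side",us);o2,d2=ray("top",ut)
    A=np.c_[d1,-d2];x=np.linalg.lstsq(A,o2-o1,rcond=None)[0]
    a=o1+d1*x[0];b=o2+d2*x[1]; return (a+b)/2, np.linalg.norm(a-b)
def proj(n,X):
    c=P[n];T=np.array(c["world_to_cam"]);X=np.atleast_2d(X).astype(float)
    r,_=cv2.Rodrigues(T[:3,:3]);return cv2.projectPoints(X,r,T[:3,3],np.array(c["intrinsics"]),np.array(c["dist_coeffs"]))[0].reshape(-1,2)
E
python3 - <<'E'
import cv2
s=cv2.imread("pics/side0.png");t=cv2.imread("pics/top0.png")
def crop(im,x,y,w,h,f,name):
    c=cv2.resize(im[y:y+h,x:x+w],None,fx=f,fy=f,interpolation=cv2.INTER_NEAREST)
    for i in range(0,w,5):
        cv2.line(c,(i*f,0),(i*f,6 if i%10 else 14),(255,0,255),1)
        if i%10==0: cv2.putText(c,str(x+i),(i*f,26),0,.4,(255,0,255),1)
    for i in range(0,h,5):
        cv2.line(c,(0,i*f),(6 if i%10 else 14,i*f),(255,0,255),1)
        if i%10==0: cv2.putText(c,str(y+i),(16,i*f+5),0,.4,(255,0,255),1)
    cv2.imwrite(name,c)
crop(s,130,195,60,75,8,"pics/d1.png")
crop(t,135,150,50,50,12,"pics/d2.png")
E
```

```text
(no output)
```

View pics/d1.png

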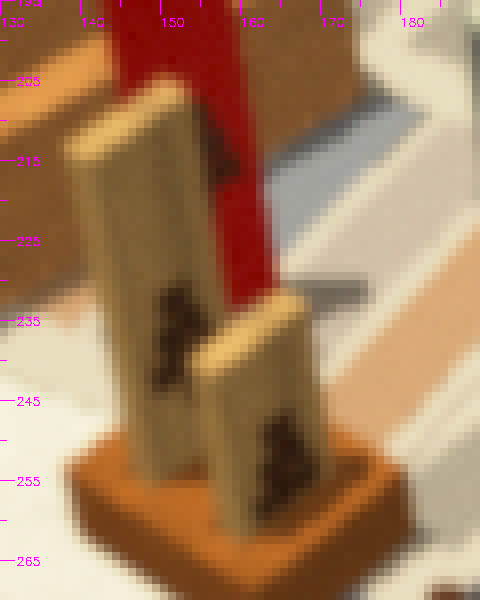

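View pics/d2.png

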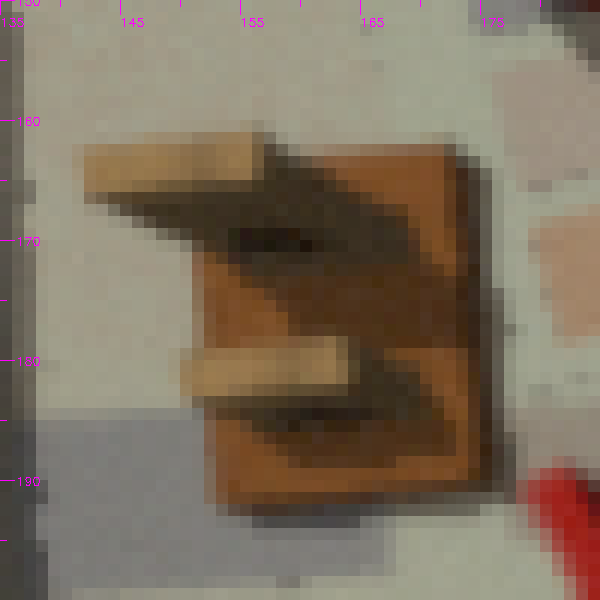

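```bash
cat > crop.py <<'E'
import cv2
def crop(im,x,y,w,h,f,name):
    c=cv2.resize(im[y:y+h,x:x+w],None,fx=f,fy=f,interpolation=cv2.INTER_NEAREST)
    for i in range(0,w,5):
        cv2.line(c,(i*f,0),(i*f,6 if i%10 else 14),(255,0,255),1)
        if i%10==0: cv2.putText(c,str(x+i),(i*f,26),0,.4,(255,0,255),1)
    for i in range(0,h,5):
        cv2.line(c,(0,i*f),(6 if i%10 else 14,i*f),(255,0,255),1)
        if i%10==0: cv2.putText(c,str(y+i),(16,i*f+5),0,.4,(255,0,255),1)
    cv2.imwrite(name,c)
E
python3 - <<'E'
from h import *
from crop import crop
print("top mid",tri((145.5,209.6),(148.8,163.3)))
for name,us,ut in [("topL",(138.2,213.7),(141.6,164.2)),("topR",(152.6,205.3),(156.3,162.7))]: print(name,tri(us,ut))
# top face corners on plane z=.208 top view
for uv in [(141.3,162),(156,160.7),(141.8,165.8),(156.5,164.6)]: print(plane("top",uv,.208))
s=cv2.imread("pics/side0.png");t=cv2.imread("pics/top0.png")
crop(s,185,150,120,95,6,"pics/e1.png")
crop(t,202,140,110,85,7,"pics/e2.png")
E
```

```text
top mid (array([0.6404, 0.3575, 0.2094]), np.float64(0.0014566468262777739))
topL (array([0.638 , 0.383 , 0.2098]), np.float64(0.002341507441879561))
topR (array([0.6424, 0.3315, 0.2098]), np.float64(0.003505575270774149))
[0.645 0.384 0.208]
[0.6507 0.3347 0.208 ]
[0.632  0.3817 0.208 ]
[0.6374 0.3323 0.208 ]
```

View pics/e1.png

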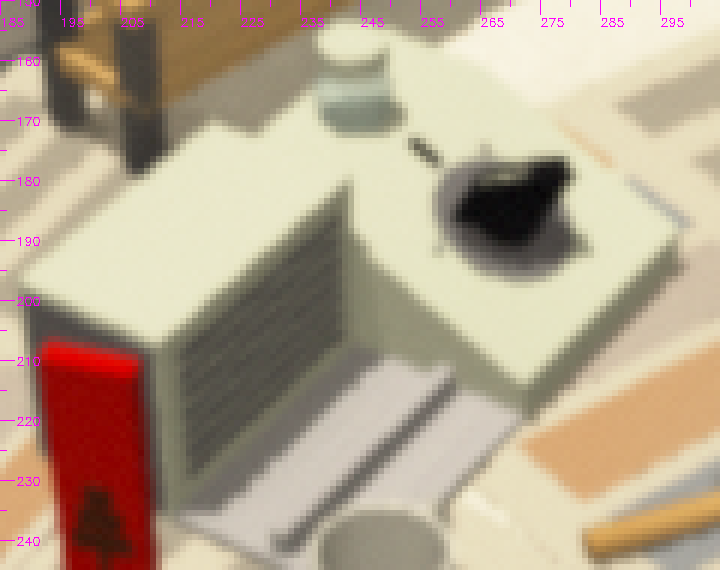

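View pics/e2.png

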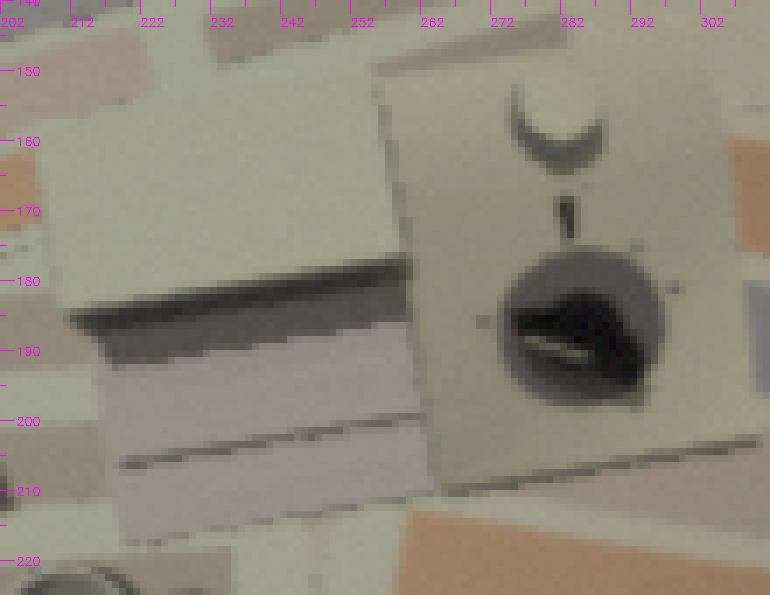

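```bash
python3 - <<'E'
from h import *
for n,us,ut in [("A",(209.8,206.7),(211.5,184.1)),("B",(242.5,180),(260.1,176.6)),("knobskirt",(268.7,185.8),(284.6,186.4)),("mark",(255.3,174.8),(282.5,170.6)),("panel FL",(272,213.7),(264.5,209.7)),("panel FR",(297.5,188.5),(309.5,202.3)),("stopL",(231.5,240.5),(218.5,205.5)),("jar",(243,158),(282,156))]: print(n,tri(us,ut))
a=plane("top",(211.5,184.1),.133);b=plane("top",(260.1,176.6),.133);print(a,b,np.degrees(np.arctan2(*(a-b)[[0,1]])*-1))
a=plane("side",(209.8,206.7),.133);b=plane("side",(242.5,180),.133);print(a,b,np.degrees(np.arctan2(*(a-b)[[0,1]])*-1))
a=plane("top",(219.6,217.1),.008);b=plane("top",(310.1,202.7),.03);b0=plane("top",(263.9,210.2),.03);print(a,b0,b,np.degrees(np.arctan2(*(b0-b)[[0,1]])*-1))
a=plane("top",(219,206),.026);b=plane("top",(262,199),.026);print('stop',a,b,np.degrees(np.arctan2(*(a-b)[[0,1]])*-1))
a=plane("side",(272,213.7),.03);b=plane("side",(297.5,188.5),.03);print('panel front side',a,b,np.degrees(np.arctan2(*(a-b)[[0,1]])*-1))
E
```

```text
A (array([0.5846, 0.155 , 0.1322]), np.float64(0.005064786643270471))
B (array([ 0.6156, -0.0199,  0.1305]), np.float64(0.003248722028653633))
knobskirt (array([ 0.5857, -0.116 ,  0.0689]), np.float64(0.0032547832777551316))
mark (array([ 0.6423, -0.1049,  0.095 ]), np.float64(0.0024701371774327385))
panel FL (array([ 0.4977, -0.0423,  0.0342]), np.float64(0.0016499596225880231))
panel FR (array([ 0.5307, -0.2154,  0.0313]), np.float64(0.001019520583830075))
stopL (array([0.5108, 0.1371, 0.0194]), np.float64(0.00012740559794088783))
jar (array([ 0.6899, -0.0957,  0.1502]), np.float64(0.005127701191588604))
[0.5827 0.1531 0.133 ] [ 0.6141 -0.021   0.133 ] 10.215018419094338
[0.586  0.1571 0.133 ] [ 0.6144 -0.0166  0.133 ] 9.292489459813797
[0.4661 0.1325 0.008 ] [ 0.4965 -0.0396  0.03  ] [ 0.5297 -0.2175  0.03  ] 10.581653051925155
stop [0.5087 0.1345 0.026 ] [ 0.5398 -0.0314  0.026 ] 10.615573042605742
panel front side [ 0.5004 -0.0465  0.03  ] [ 0.5315 -0.2171  0.03  ] 10.321119577674615
```

```bash
python3 - <<'E'
from h import *
D=np.array([(20,180),(20,0),(-100,0),(-100,-180),(-110,180)])/1e3
W=np.array([(.5846,.155),(.615,-.0192),(.4977,-.0423),(.531,-.2165),(.4661,.1325)])
dc=D.mean(0);wc=W.mean(0);U,S,V=np.linalg.svd((D-dc).T@(W-wc));R=V.T@U.T
t=wc-R@dc
print("yaw",np.degrees(np.arctan2(R[1,0],R[0,0])),"t",t)
print(((W-t)@R-D)*1000)
f=lambda x,y:R@np.array([x,y])+t
print("bay",f(-.045,.09),"walltop",f(.02,.09))
for n,p in [("skirt",(.5857,-.116)),("mark",(.6423,-.1049)),("jar",(.6899,-.0957))]: print(n,(np.array(p)-t)@R)
import json; json.dump(dict(R=R.tolist(),t=t.tolist()),open("dry.json","w"))
# project predicted corners
def w3(x,y,z): return np.r_[f(x,y),z]
for n in("side","top"): print(n,proj(n,[w3(.02,.18,.133),w3(.02,0,.133),w3(-.1,0,.03),w3(-.1,-.18,.03),w3(-.045,.18,.026),w3(-.045,0,.026),w3(.12,-.18,.0976)]))
E
```

```text
yaw 9.65482805153439 t [ 0.5982 -0.0245]
[[-3.2508 -0.7363]
 [-2.4969  2.4326]
 [-2.0096 -0.6676]
 [ 1.6033  2.015 ]
 [ 6.1541 -3.0437]]
bay [0.5387 0.0566] walltop [0.6028 0.0675]
skirt [-0.0276 -0.0881]
mark [ 0.03   -0.0866]
jar [ 0.0785 -0.0855]
side [[209.6414 206.3512]
 [242.756  179.0172]
 [271.1496 214.5031]
 [298.1471 188.4988]
 [226.9403 238.4046]
 [258.2205 209.5439]
 [249.9075 154.5558]]
top [[210.6618 182.7025]
 [260.1739 175.5565]
 [264.3552 209.4022]
 [310.4151 202.6908]
 [216.315  202.0872]
 [262.2604 195.4048]
 [303.8743 143.5104]]
```

```bash
python3 - <<'E'
from h import *
D=np.array([(20,180),(20,0),(-100,0),(-100,-180)])/1e3
W=np.array([(.5846,.155),(.615,-.0192),(.4977,-.0423),(.531,-.2165)])
dc=D.mean(0);wc=W.mean(0);U,S,V=np.linalg.svd((D-dc).T@(W-wc));R=V.T@U.T
t=wc-R@dc
print("yaw",np.degrees(np.arctan2(R[1,0],R[0,0])),"t",t)
print(((W-t)@R-D)*1000)
f=lambda x,y:R@np.array([x,y])+t
print("bay",f(-.045,.09),"walltop",f(.02,.09),R)
for n,p in [("skirt",(.5857,-.116)),("mark",(.6423,-.1049)),("jar",(.6899,-.0957))]: print(n,(np.array(p)-t)@R)
import json; json.dump(dict(R=R.tolist(),t=t.tolist()),open("dry.json","w"))
def w3(x,y,z): return np.r_[f(x,y),z]
ims={n:cv2.imread(f"pics/{n}0.png") for n in("side","top")}
segs=[[(.02,.18,.133),(.02,0,.133)],[(-.1,0,.03),(-.1,-.18,.03)],[(-.055,.18,.026),(-.055,0,.026)],[(-.045,.18,.026),(-.045,0,.026)],[(.12,-.18,.0976),(.12,0,.0976)],[(-.11,.18,.008),(-.11,0,.008)],[(-.1,-.18,.03),(.045,-.18,.0976)],[(.045,-.18,.0976),(.12,-.18,.0976)]]
for n,(x,y,w,h,fz) in dict(side=(185,150,120,95,6),top=(202,140,110,85,7)).items():
    c=cv2.resize(ims[n][y:y+h,x:x+w],None,fx=fz,fy=fz,interpolation=cv2.INTER_CUBIC)
    for s in segs:
        p=proj(n,[w3(*q) for q in s]); p=((p-[x,y]+.5)*fz).astype(int)
        cv2.line(c,tuple(map(int,p[0])),tuple(map(int,p[1])),(0,0,255),1)
    cv2.imwrite(f"pics/f_{n}.png",c)
E
```

```text
yaw 10.30876895657486 t [ 0.5964 -0.0236]
[[ 0.3212 -2.1741]
 [-0.9431  0.9977]
 [-0.4835 -0.7382]
 [ 1.1054  1.9146]]
bay [0.536  0.0569] walltop [0.6    0.0685] [[ 0.9839 -0.179 ]
 [ 0.179   0.9839]]
skirt [-0.0271 -0.089 ]
mark [ 0.0306 -0.0882]
jar [ 0.0791 -0.0877]
```

View pics/f_side.png

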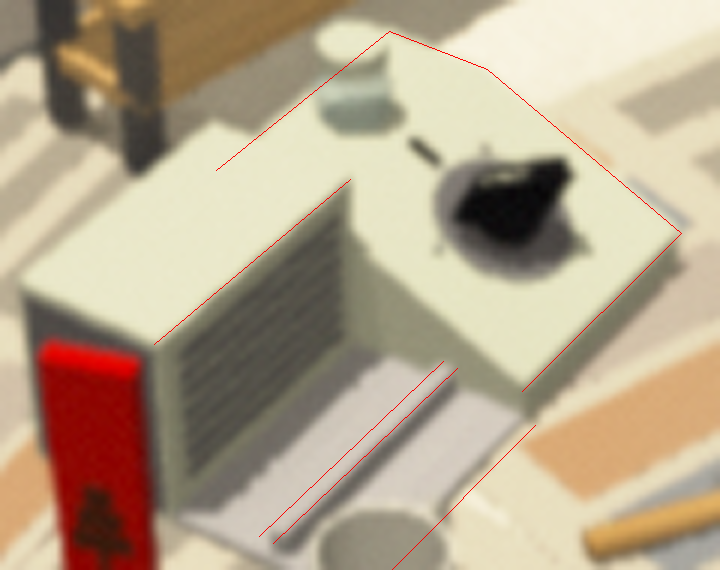

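View pics/f_top.png

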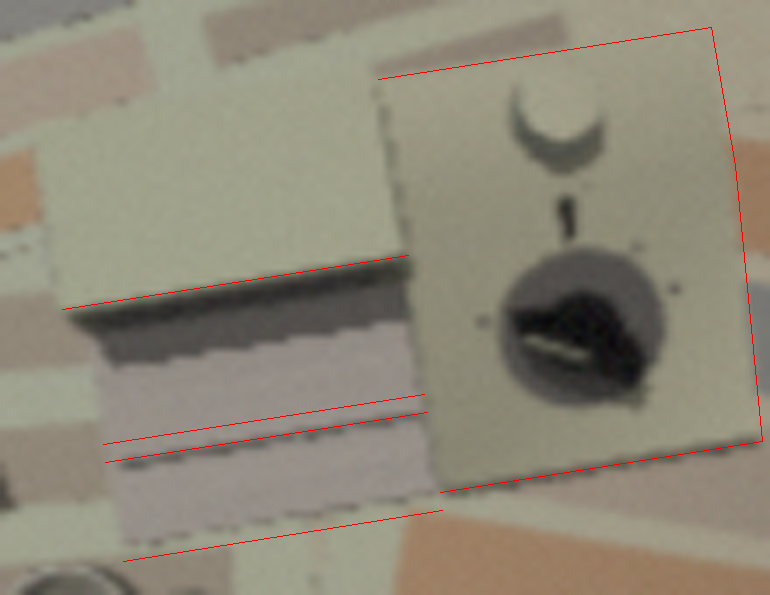

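```bash
cat >> h.py <<'E'
import json
try:
    _d=json.load(open("dry.json"));RD=np.eye(3);RD[:2,:2]=np.array(_d["R"]);TD=np.r_[_d["t"],0]
    d2w=lambda p:RD@np.array(p,float)+TD
    w2d=lambda p:RD.T@(np.array(p,float)-TD)
except Exception: pass
s25,c25=np.sin(np.radians(25)),np.cos(np.radians(25))
NK=np.array([-s25,0,c25]);UK=np.array([c25,0,s25])
def kplane(n,uv,v,x0=-.0275,y0=-.09):
    """ray hits plane v above panel; returns (up-slope,left) relative to axis"""
    P0=np.array([x0,y0,.030+(x0+.1)*np.tan(np.radians(25))])+NK*v
    o,d=ray(n,uv);o=w2d(o);d=RD.T@d
    X=o+d*((P0-o)@NK)/(d@NK); return (X-P0)@UK,(X-P0)[1]
E
python3 - <<'E'
from h import *
s=cv2.imread("pics/side0.png");t=cv2.imread("pics/top0.png")
x0=-.0275;P0=np.array([x0,-.09,.030+(x0+.1)*np.tan(np.radians(25))])
C=lambda v,r,n=40:[d2w(P0+NK*v+r*(UK*np.cos(a)+np.array([0,1,0])*np.sin(a))) for a in np.linspace(0,6.283,n)]
for n,im,x,y in(("side",s,240,150),("top",t,262,150)):
    f=12;c=cv2.resize(im[y:y+50,x:x+50],None,fx=f,fy=f,interpolation=cv2.INTER_CUBIC)
    c=cv2.convertScaleAbs(c,alpha=1.6)
    for v,r,col in((10,.022,(0,0,255)),(50,.001,(0,255,0)),(0,.064,(255,0,0))):
        p=((proj(n,C(v/1e3,r))-[x,y]+.5)*f).astype(np.int32);cv2.polylines(c,[p.reshape(-1,1,2)],True,col,1)
    cv2.imwrite(f"pics/k_{n}.png",c)
E
```

```text
(no output)
```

View pics/k_side.png

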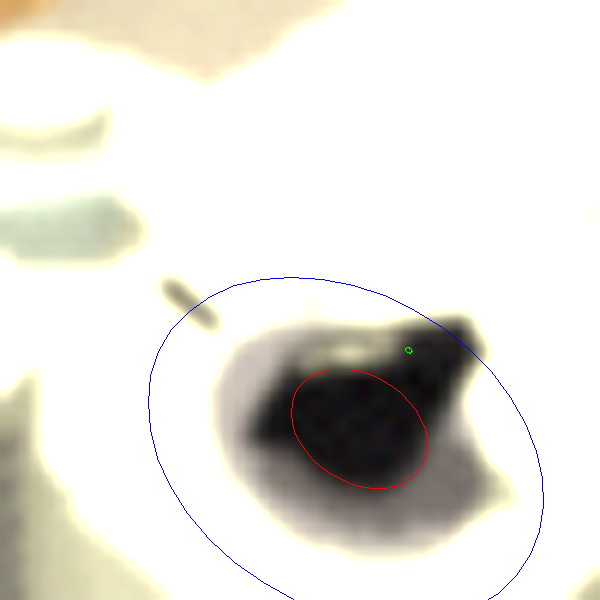

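View pics/k_top.png

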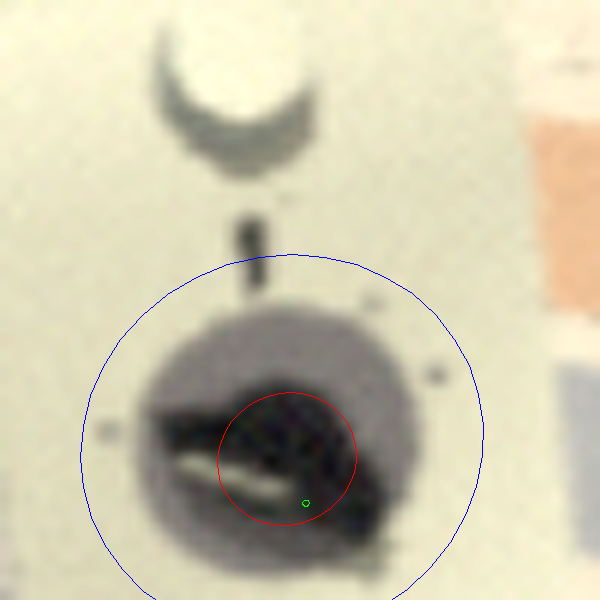

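```bash
python3 - <<'E'
from h import *
q=lambda n,x,y:((240 if n=="side" else 262)+x/12-.5,150+y/12-.5)
for lab,n,x,y,v in [("disc","top",280,440,.001),("disc","side",360,438,.001),("mark","top",250,252,0),("mark","side",190,303,0),
 ("lineN","top",180,462,.05),("lineI","top",285,490,.05),("lineN","side",303,355,.05),("lineI","side",388,345,.05),("tail tip","side",470,325,.05),("nose tip bottom","side",255,440,.012),("ltick","top",108,432,0)]:
    print(lab,n,np.array(kplane(n,q(n,x,y),v))*1000)
E
```

```text
disc top [3.4626 0.5841]
disc side [-0.5715 -5.3054]
mark top [66.1424  2.687 ]
mark side [65.8158 -2.9009]
lineN top [19.6157 36.4852]
lineI top [5.3466 5.8513]
lineN side [20.181  28.9648]
lineI side [5.4194 3.8058]
tail tip side [ -6.7391 -24.1098]
nose tip bottom side [18.3947 32.7229]
ltick top [14.6717 53.9578]
```

```bash
python3 - <<'E'
from h import *
for l,us,ut in [("red1 top",(120+118/4,140+190/4),(100+312/4.2,120+72/4.2)),("red2 top",(120+320/4,140+280/4),(100+345/4.2,120+310/4.2)),("mug rim",(120+516/4,140+408/4),(100+472/4.2,120+465/4.2))]: print(l,tri(us,ut))
S=monitor.sense();R=np.array(S["orientation"]);p=np.array(S["tool_pos"])
a=np.radians(6.3)
x=np.array([-np.cos(a),-np.sin(a),0]);y=np.array([0,0,-1.]);RT=np.c_[x,y,np.cross(x,y)]
from scipy.spatial.transform import Rotation as Ro
print((R.T@(np.array([.641,.358,.33])-p))*100, Ro.from_matrix(R.T@RT).as_rotvec(degrees=True))
E
```

```text
red1 top (array([0.7354, 0.2781, 0.1975]), np.float64(0.0017807617626585139))
red2 top (array([0.5369, 0.2395, 0.199 ]), np.float64(0.010526614328684715))
mug rim (array([0.4147, 0.1493, 0.0863]), np.float64(0.0008357169721307391))
[ 71.995   -9.8585 -73.2754] [  0.044  -70.6475   0.0762]
```

Call:
carry_out([
  [2, -3.5, -2, 0, 0, 0, 1],
  [5, -7, -5, 0, 0, 0, 1],
  [8.3, -9.8, -8.4, 0, 0, 0, 1],
  [11.6, -9.8, -11.8, 0, 0, 0, 1],
  [15, -9.8, -15.2, 0, 0, 0, 1],
  [18.4, -9.8, -18.6, 0, 0, 0, 1],
  [21.8, -9.8, -22, 0, 0, 0, 1],
  [25, -9.8, -25.4, 0, 0, 0, 1],
], grip_force=40)

```text
clock: 0.9
tool_pos: [0.4129, -0.271, 0.3293]
orientation: [[-0.433, 0.0, -0.901], [0.901, 0.0, -0.433], [0.0, -1.0, -0.0]]
contact_force: [1.2, -0.7, 0.2]
width: 1.0
```

Call:
carry_out([
  [3.3, 0, -3.4, 0, 0, 0, 1],
  [6.6, 0, -6.8, 0, 0, 0, 1],
  [10, 0, -10.2, 0, 0, 0, 1],
  [13.4, 0, -13.6, 0, 0, 0, 1],
  [16.8, 0, -17, 0, 0, 0, 1],
  [20, 0, -20.4, 0, 0, 0, 1],
  [23.4, 0, -23.8, 0, 0, 0, 1],
  [26.6, 0, -27, 0, 0, 0, 1],
])

```text
clock: 1.7
tool_pos: [0.5413, 0.0857, 0.3292]
orientation: [[-0.433, -0.0, -0.901], [0.901, 0.0, -0.433], [0.0, -1.0, 0.0]]
contact_force: [1.3, -1.1, 0.6]
width: 1.0
```

```bash
cat > rel.py <<'E'
from h import *
from scipy.spatial.transform import Rotation as Ro
def frame(x,y): return np.c_[x,y,np.cross(x,y)]
def down(azdeg):
    a=np.radians(azdeg);return frame(np.array([np.cos(a),np.sin(a),0]),np.array([0,0,-1.]))
def rel(p,RT,pr=True):
    S=monitor.sense();R=np.array(S["orientation"]);q=np.array(S["tool_pos"])
    print("t",round(S["clock"],2),"at",q,"q",np.array(S["q"]),"w",round(S["width"],3),"F",np.array(S["contact_force"]))
    print("shift cm",R.T@(np.array(p)-q)*100,"rot",Ro.from_matrix(R.T@RT).as_rotvec(degrees=True))
E
python3 - <<'E'
from rel import *
rel([.641,.358,.33],down(186.3))
E
```

```text
t 1.7 at [0.5413 0.0857 0.3292] q [ 0.5145  0.0993 -0.107  -0.0002 -1.3647 -1.637 ] w 1.0 F [ 1.2708 -1.0536  0.6442]
shift cm [ 20.2137  -0.0853 -20.7895] rot [ -0.003  -70.6148   0.0124]
```

Call:
carry_out([
  [2.5, 0, -2.6, 0, -8.5, 0, 1],
  [5, 0, -5.2, 0, -17, 0, 1],
  [7.6, 0, -7.8, 0, -25.5, 0, 1],
  [10.1, 0, -10.4, 0, -34, 0, 1],
  [12.7, 0, -13, 0, -42.5, 0, 1],
  [15.2, 0, -15.6, 0, -51, 0, 1],
  [17.7, 0, -18.2, 0, -59.5, 0, 1],
  [20.2, 0, -20.8, 0, -68, 0, 1],
])

```text
clock: 2.5
tool_pos: [0.6414, 0.3571, 0.3287]
orientation: [[-0.998, -0.001, 0.07], [-0.07, -0.001, -0.998], [0.001, -1.0, 0.0]]
contact_force: [0.6, 1.2, 0.2]
width: 0.999
```

```bash
python3 - <<'E'
from rel import *
rel([.641,.358,.167],down(186.3))
E
```

```text
t 2.5 at [0.6414 0.3571 0.3287] q [ 0.7723  0.424   0.3266 -0.0002 -1.4743 -0.7023] w 0.999 F [0.6214 1.1669 0.1543]
shift cm [ 0.0165 16.1702 -0.1027] rot [-0.0252 -2.2889  0.0456]
```

Call:
carry_out([
  [0, 3, -0.1, 0, -2.3, 0, 1],
  [0, 6, -0.1, 0, -2.3, 0, 1],
  [0, 8.5, -0.1, 0, -2.3, 0, 1],
  [0, 8.5, -0.1, 0, -2.3, 0, 1],
])

```text
clock: 2.9
tool_pos: [0.6391, 0.3557, 0.2391]
orientation: [[-0.995, -0.007, 0.104], [-0.103, -0.005, -0.995], [0.007, -1.0, 0.004]]
contact_force: [-0.3, -1.0, -0.9]
width: 1.004
```

```bash
python3 - <<'E'
from rel import *
rel([.641,.358,.167],down(186.3))
from crop import crop
s=eyes.snapshot("side");t=eyes.snapshot("top")
crop(s,100,150,110,120,5,"pics/g1.png");crop(t,110,130,90,80,6,"pics/g2.png")
E
```

```text
t 2.9 at [0.6391 0.3557 0.2391] q [ 0.7724  0.453   0.1753 -0.0015 -1.3012 -0.6683] w 1.004 F [-0.2514 -1.0427 -0.9412]
shift cm [-0.2601  7.2048 -0.2345] rot [-0.2201 -0.3592  0.4172]
```

View pics/g1.png

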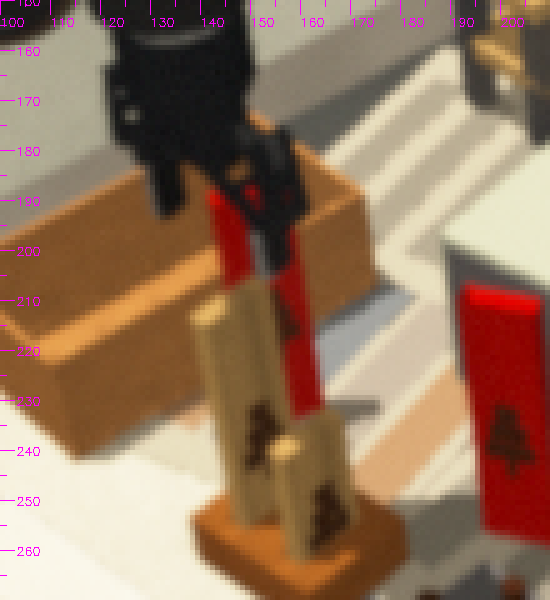

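View pics/g2.png

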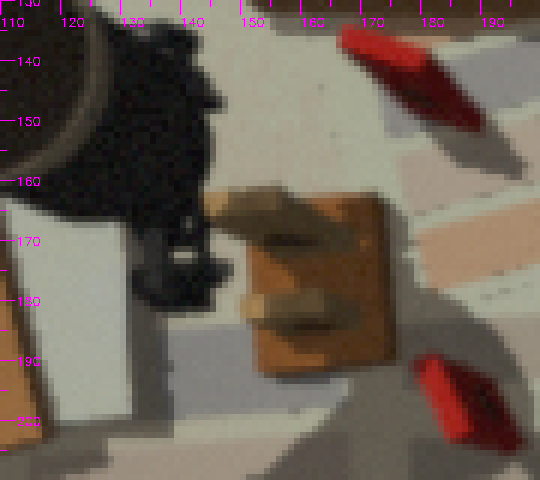

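```bash
python3 - <<'E'
from rel import *
rel([.641,.358,.167],down(186.3))
E
```

```text
t 3.0 at [0.6413 0.3566 0.2444] q [ 0.7722  0.4497  0.1813  0.0006 -1.3033 -0.6683] w 1.001 F [0.6627 0.1148 0.826 ]
shift cm [ 0.0113  7.7434 -0.1495] rot [-0.0577 -0.3357  0.023 ]
```

Call:
carry_out([
  [0, 2.5, -0.1, 0, -0.3, 0, 1],
  [0, 5, -0.1, 0, -0.3, 0, 1],
  [0, 7, -0.1, 0, -0.3, 0, 1],
  [0, 7.7, -0.1, 0, -0.3, 0, 1],
  [0, 7.7, -0.1, 0, -0.3, 0, -1],
  [0, 7.7, -0.1, 0, -0.3, 0, -1],
  [0, 7.7, -0.1, 0, -0.3, 0, -1],
  [0, 7.7, -0.1, 0, -0.3, 0, -1],
], grip_force=40)

```text
clock: 3.8
tool_pos: [0.6415, 0.358, 0.1687]
orientation: [[-0.994, 0.002, 0.109], [-0.109, 0.001, -0.994], [-0.002, -1.0, -0.001]]
contact_force: [0.2, 1.3, 0.3]
width: 0.338
```

Call:
carry_out([
  [0, 0, 0, 0, 0, 0, -1],
  [0, 0, 0, 0, 0, 0, -1],
  [0, 0, 0, 0, 0, 0, -1],
  [0, 0, 0, 0, 0, 0, -1],
])

```text
clock: 4.2
tool_pos: [0.6414, 0.3579, 0.1682]
orientation: [[-0.994, 0.001, 0.109], [-0.109, 0.001, -0.994], [-0.001, -1.0, -0.001]]
contact_force: [0.4, -0.8, 5.3]
width: 0.159
```

```bash
python3 - <<'E'
from rel import *
rel([.641,.358,.385],down(186.3))
E
```

```text
t 4.2 at [0.6414 0.3579 0.1682] q [ 0.7734  0.4925  0.0763  0.0004 -1.1532 -0.6642] w 0.159 F [ 0.359  -0.7663  5.2863]
shift cm [  0.0144 -21.6761  -0.0231] rot [ 0.0313 -0.0332 -0.0773]
```

Call:
carry_out([
  [0, -1, 0, 0, 0, 0, -1],
  [0, -2.5, 0, 0, 0, 0, -1],
  [0, -4.5, 0, 0, 0, 0, -1],
  [0, -7.5, 0, 0, 0, 0, -1],
  [0, -11, 0, 0, 0, 0, -1],
  [0, -15, 0, 0, 0, 0, -1],
  [0, -19, 0, 0, 0, 0, -1],
  [0, -22, 0, 0, 0, 0, -1],
])

```text
clock: 5.0
tool_pos: [0.641, 0.3574, 0.3916]
orientation: [[-0.994, 0.003, 0.109], [-0.109, 0.002, -0.994], [-0.003, -1.0, -0.001]]
contact_force: [1.0, 0.4, -0.6]
width: 0.159
```

```bash
python3 - <<'E'
from rel import *
# goal: tilt 20 deg, foot centre at dryer x=-.036,y=.09; TCP at s=.159 along board
from crop import crop
s=eyes.snapshot("side");cv2.imwrite("pics/l1.png",s)
th=np.radians(20);u=np.array([np.sin(th),0,np.cos(th)])
foot=np.array([-.036,.09,.0125]);tcp=d2w(foot+u*.159)
az=np.radians(180+10.3);xh=np.array([np.cos(az),np.sin(az),0])
yd=RD@(-u);xd=RD@np.array([-np.cos(th),0,np.sin(th)]);RT=frame(xd,yd)
print("final tcp",tcp,RT)
rel([tcp[0],tcp[1],.385],RT)
E
```

```text
final tcp [0.5984 0.0682 0.1619] [[-0.9245 -0.3365  0.179 ]
 [-0.1682 -0.0612 -0.9839]
 [ 0.342  -0.9397 -0.    ]]
t 5.05 at [0.6421 0.3574 0.3969] q [ 0.7733  0.4152  0.4592  0.0025 -1.6058 -0.6641] w 0.159 F [-0.3565 -0.4084  4.3625]
shift cm [ 7.4999  1.0245 28.2737] rot [  0.8927  -3.9855 -20.4946]
```

View pics/l1.png

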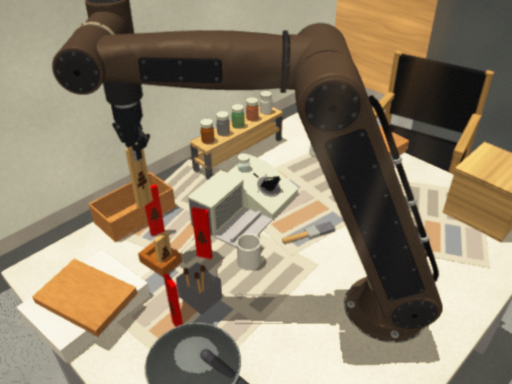

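The board is in the hand at about (140,170), and the short board is still in the stand at (161,248). Next I carry it across and tilt it.

Call:
carry_out([
  [0.7, 0, 2.5, 0, 0, 0, -1],
  [1.7, 0, 6.5, 0, 0, 0, -1],
  [2.8, 0, 10.5, 0, 0, 0, -1],
  [3.9, 0, 14.5, 0, 0, 0, -1],
  [4.9, 0, 18.5, 0, 0, 0, -1],
  [5.9, 0, 22.5, 0.3, -1.3, -6.8, -1],
  [7, 0.4, 26, 0.6, -2.6, -13.6, -1],
  [7.5, 0.8, 28.3, 0.9, -4, -20.5, -1],
])

```text
clock: 5.85
tool_pos: [0.5964, 0.0657, 0.3824]
orientation: [[-0.921, -0.345, 0.179], [-0.167, -0.064, -0.984], [0.351, -0.936, 0.002]]
contact_force: [-0.1, 1.9, -1.7]
width: 0.155
```

Call:
carry_out([
  [0, 0, 0, 0, 0, 0, -1],
  [0, 0, 0, 0, 0, 0, -1],
])

```text
clock: 6.05
tool_pos: [0.598, 0.0678, 0.378]
orientation: [[-0.921, -0.346, 0.178], [-0.165, -0.066, -0.984], [0.352, -0.936, 0.003]]
contact_force: [-0.3, 1.0, -0.8]
width: 0.157
```

```bash
cat >> rel.py <<'E'
def place(thd,foot):
    th=np.radians(thd);u=np.array([np.sin(th),0,np.cos(th)])
    return d2w(np.array(foot)+u*.159), frame(RD@np.array([-np.cos(th),0,np.sin(th)]),RD@(-u))
E
python3 - <<'E'
from rel import *
p,R=place(20,[-.036,.09,.0125])
p1=p.copy();p1[2]=.2;rel(p1,R)
cv2.imwrite("pics/l2.png",eyes.snapshot("side"));
t=eyes.snapshot("top");cv2.imwrite("pics/l2t.png",t)
E
```

```text
t 6.05 at [0.598  0.0678 0.378 ] q [ 0.3904  0.4178  0.4031 -0.0751 -1.908  -0.2247] w 0.157 F [-0.3236  0.9975 -0.8241]
shift cm [-6.3112 16.6446 -0.0934] rot [-0.1603 -0.1384  0.6004]
```

View pics/l2.png

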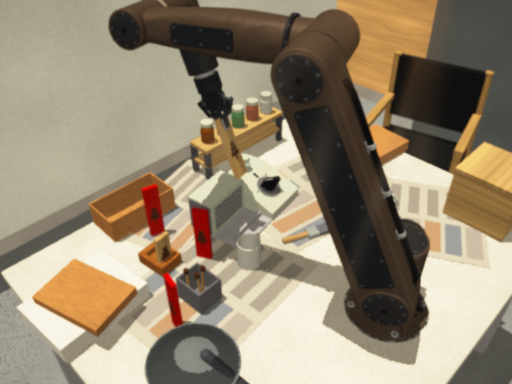

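```bash
python3 - <<'E'
from rel import *
S=monitor.sense();p=np.array(S["tool_pos"]);R=np.array(S["orientation"])
foot=p+R[:,1]*.159
pts=[foot+R[:,2]*a+R[:,0]*b for a in(.025,-.025) for b in(.007,-.007)]+[foot]
for n,(x,y,w,h,f) in dict(side=(190,90,90,100,6),top=(200,130,100,80,7)).items():
    im=cv2.imread("pics/l2.png" if n=="side" else "pics/l2t.png")
    c=cv2.resize(im[y:y+h,x:x+w],None,fx=f,fy=f,interpolation=cv2.INTER_CUBIC)
    for q in proj(n,pts): 
        q=((q-[x,y]+.5)*f).astype(int);cv2.circle(c,tuple(map(int,q)),3,(255,0,255),1)
    cv2.imwrite(f"pics/m_{n}.png",c)
E
```

```text
(no output)
```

View pics/m_side.png

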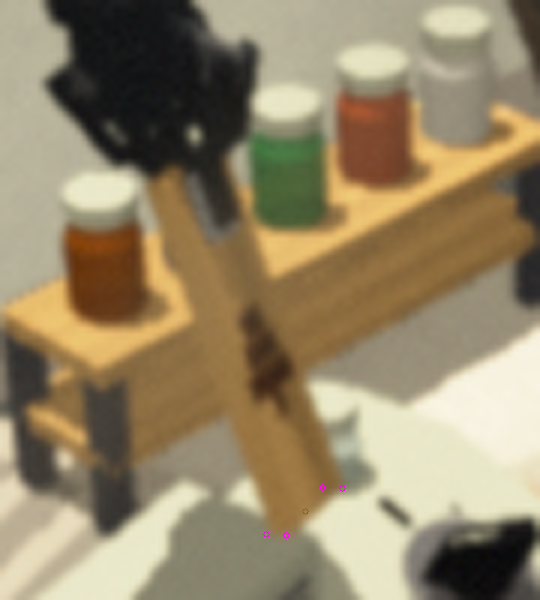

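View pics/m_top.png

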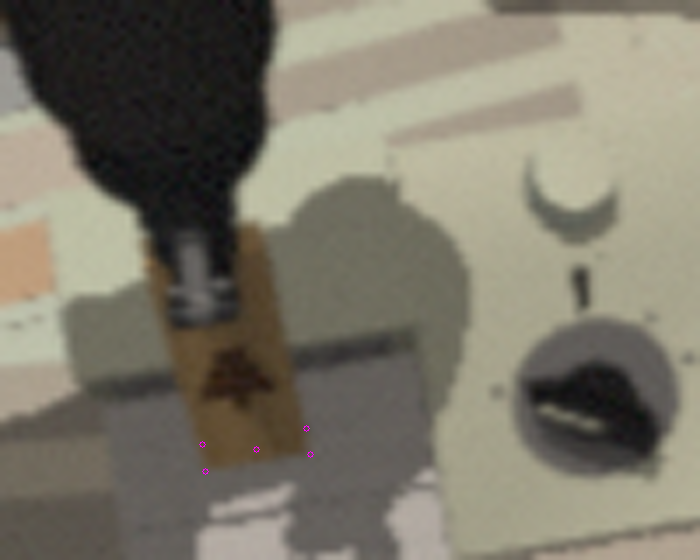

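Call:
carry_out([
  [-1.2, 3.2, -0.1, -0.2, -0.1, 0.6, -1],
  [-2.8, 7.4, -0.1, -0.2, -0.1, 0.6, -1],
  [-4.4, 11.6, -0.1, -0.2, -0.1, 0.6, -1],
  [-5.7, 15, -0.1, -0.2, -0.1, 0.6, -1],
  [-6.3, 16.6, -0.1, -0.2, -0.1, 0.6, -1],
  [-6.3, 16.6, -0.1, -0.2, -0.1, 0.6, -1],
  [-6.3, 16.6, -0.1, -0.2, -0.1, 0.6, -1],
])

```text
clock: 6.85
tool_pos: [0.5985, 0.0696, 0.2038]
orientation: [[-0.926, -0.332, 0.181], [-0.171, -0.061, -0.983], [0.338, -0.941, -0.001]]
contact_force: [0.4, -0.2, 0.2]
width: 0.156
```

```bash
python3 - <<'E'
from rel import *
p,R=place(20,[-.036,.09,.0125])
rel(p,R)
im=eyes.snapshot("side");S=monitor.sense();p=np.array(S["tool_pos"]);R=np.array(S["orientation"])
foot=p+R[:,1]*.159;print("foot d",w2d(foot))
x,y,w,h,f=180,110,110,140,4
c=cv2.resize(im[y:y+h,x:x+w],None,fx=f,fy=f,interpolation=cv2.INTER_CUBIC)
cv2.imwrite("pics/n1.png",c)
t=eyes.snapshot("top");c=cv2.resize(t[140:225,190:290],None,fx=6,fy=6,interpolation=cv2.INTER_CUBIC);cv2.imwrite("pics/n2.png",c)
E
```

```text
t 6.85 at [0.5985 0.0696 0.2038] q [ 0.3927  0.4744  0.1082 -0.0713 -1.542  -0.1961] w 0.156 F [ 0.4333 -0.2251  0.2203]
shift cm [-1.3879  3.955   0.1307] rot [-0.0072  0.1362 -0.2606]
foot d [-0.0345  0.0912  0.0546]
```

View pics/n1.png

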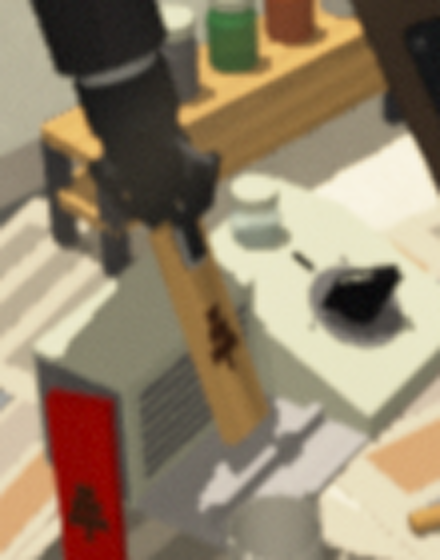

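View pics/n2.png

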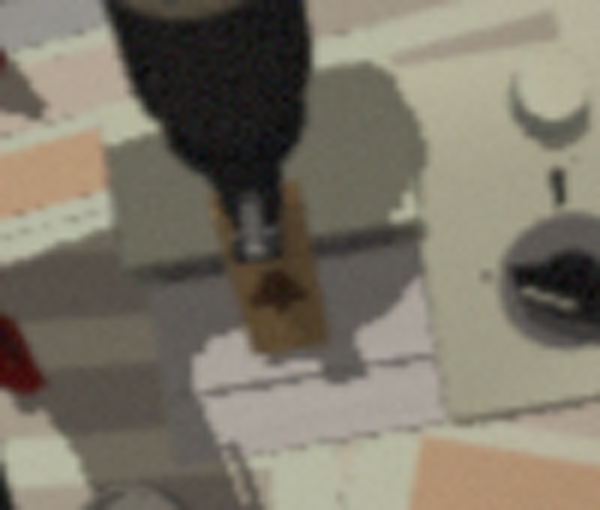

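Call:
carry_out([
  [-0.4, 1.2, 0.1, 0, 0, -0.2, -1],
  [-0.9, 2.4, 0.1, 0, 0, -0.2, -1],
  [-1.2, 3.3, 0.1, 0, 0, -0.2, -1],
  [-1.2, 3.5, 0.1, 0, 0, -0.2, -1],
  [-1.2, 3.5, 0.1, 0, 0, -0.2, -1],
])

```text
clock: 7.45
tool_pos: [0.5972, 0.0675, 0.164]
orientation: [[-0.923, -0.34, 0.18], [-0.169, -0.062, -0.984], [0.345, -0.938, -0.0]]
contact_force: [0.2, -0.3, -1.4]
width: 0.155
```

```bash
python3 - <<'E'
from rel import *
for uv in [(190+250/6-.5,140+352/6-.5),(190+328/6-.5,140+342/6-.5)]: print("front bottom edge d",w2d(plane("top",uv,.057)))
p,R=place(20,[-.036,.09,.0125])
rel(p,R)
S=monitor.sense();p=np.array(S["tool_pos"]);R=np.array(S["orientation"])
print("foot d",w2d(p+R[:,1]*.159))
E
```

```text
front bottom edge d [-0.0375  0.1184  0.057 ]
front bottom edge d [-0.0389  0.0687  0.057 ]
t 7.45 at [0.5972 0.0675 0.164 ] q [ 0.3896  0.5052  0.063  -0.0725 -1.4743 -0.1893] w 0.155 F [ 0.2168 -0.3008 -1.4356]
shift cm [-0.19    0.148  -0.0478] rot [0.0119 0.0478 0.2064]
foot d [-0.0378  0.0896  0.0147]
```

Call:
carry_out([
  [-0.1, 0.2, 0, 0, 0, 0, -1],
  [-0.15, 0.35, 0, 0, 0, 0, -1],
  [-0.15, 0.35, 0, 0, 0, 0, -1],
])

```text
clock: 7.75
tool_pos: [0.5978, 0.0678, 0.161]
orientation: [[-0.924, -0.338, 0.18], [-0.169, -0.061, -0.984], [0.344, -0.939, -0.001]]
contact_force: [-0.3, 0.1, -1.6]
width: 0.159
```

```bash
python3 - <<'E'
from rel import *
p,R=place(20,[-.036,.09,.0125])
rel(p,R)
S=monitor.sense();p=np.array(S["tool_pos"]);R=np.array(S["orientation"])
print("foot d",w2d(p+R[:,1]*.159))
im=eyes.snapshot("side")
x,y,w,h,f=180,110,110,140,4
cv2.imwrite("pics/n3.png",cv2.resize(im[y:y+h,x:x+w],None,fx=f,fy=f,interpolation=cv2.INTER_CUBIC))
E
```

```text
t 7.75 at [0.5978 0.0678 0.161 ] q [ 0.3896  0.5073  0.06   -0.0726 -1.4674 -0.1887] w 0.159 F [-0.3491  0.0813 -1.5894]
shift cm [-0.028  -0.1084 -0.034 ] rot [0.0323 0.0606 0.1044]
foot d [-0.0369  0.0897  0.0117]
```

View pics/n3.png

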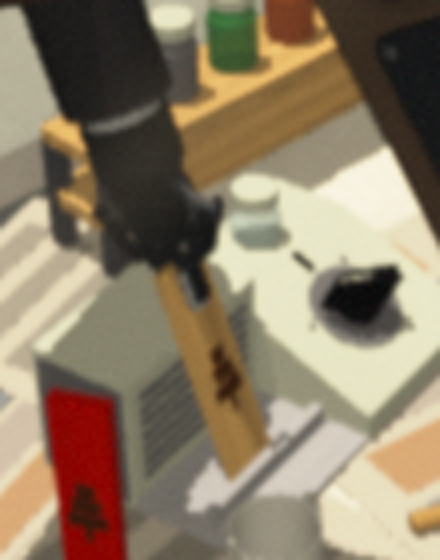

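Call:
carry_out([
  [-0.05, 0.1, 0, 0, 0, 0, -1],
  [-0.1, 0.25, 0, 0, 0, 0, -1],
  [-0.1, 0.25, 0, 0, 0, 0, -1],
  [-0.1, 0.25, 0, 0, 0, 0, -1],
])

```text
clock: 8.2
tool_pos: [0.5985, 0.0679, 0.1604]
orientation: [[-0.924, -0.336, 0.181], [-0.17, -0.061, -0.984], [0.342, -0.94, -0.001]]
contact_force: [0.6, 1.4, 10.3]
width: 0.162
```

Foot contact gives 10 N upward. I release with a partial opening.

Call:
carry_out([
  [0.05, -0.15, 0, 0, 0, 0, -0.5],
  [0.05, -0.15, 0, 0, 0, 0, -0.3],
  [0.05, -0.15, 0, 0, 0, 0, -0.1],
  [0.05, -0.15, 0, 0, 0, 0, -0.1],
  [0.05, -0.15, 0, 0, 0, 0, -0.1],
  [0.05, -0.15, 0, 0, 0, 0, -0.1],
])

```text
clock: 8.8
tool_pos: [0.5979, 0.0678, 0.1597]
orientation: [[-0.924, -0.339, 0.18], [-0.169, -0.061, -0.984], [0.344, -0.939, -0.001]]
contact_force: [1.0, 0.3, -0.4]
width: 0.452
```

```bash
python3 - <<'E'
from rel import *
p,R=place(20,[-.036,.09,.0125])
rel(p,R)
im=eyes.snapshot("side")
x,y,w,h,f=180,110,110,140,4
cv2.imwrite("pics/n4.png",cv2.resize(im[y:y+h,x:x+w],None,fx=f,fy=f,interpolation=cv2.INTER_CUBIC))
t=eyes.snapshot("top");c=cv2.resize(t[140:225,190:290],None,fx=6,fy=6,interpolation=cv2.INTER_CUBIC);cv2.imwrite("pics/n5.png",c)
E
```

```text
t 8.8 at [0.5979 0.0678 0.1597] q [ 0.3896  0.5086  0.0589 -0.0726 -1.4655 -0.1885] w 0.452 F [ 1.0131  0.2641 -0.4   ]
shift cm [ 0.0182 -0.2298 -0.0343] rot [0.0285 0.061  0.1291]
```

View pics/n4.png

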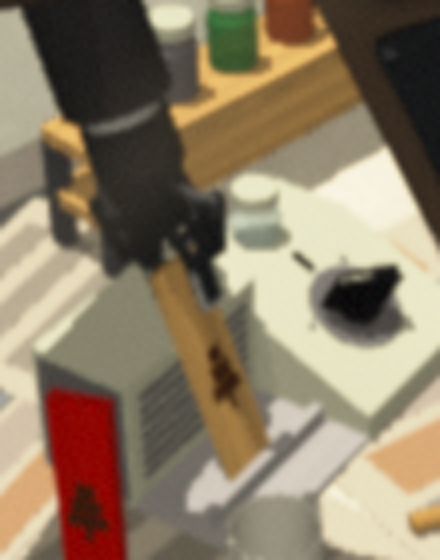

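View pics/n5.png

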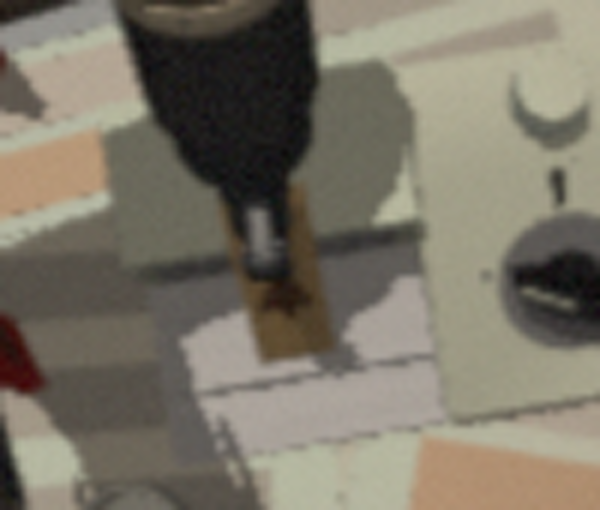

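Call:
carry_out([
  [0.05, -0.5, 0, 0, 0, 0, -0.1],
  [0.1, -2, 0, 0, 0, 0, -0.1],
  [0.1, -4, 0, 0, 0, 0, -0.1],
  [0.2, -6.5, 0, 0, 0, 0, -0.1],
  [0.2, -9.5, 0, 0, 0, 0, -0.1],
  [0.2, -12, 0, 0, 0, 0, -0.1],
  [0.2, -12, 0, 0, 0, 0, -0.1],
])

```text
clock: 9.6
tool_pos: [0.6388, 0.0749, 0.277]
orientation: [[-0.926, -0.333, 0.18], [-0.17, -0.06, -0.984], [0.338, -0.941, -0.001]]
contact_force: [0.4, -0.1, -0.8]
width: 0.451
```

```bash
python3 - <<'E'
from rel import *
im=eyes.snapshot("side")
x,y,w,h,f=170,120,140,140,4
cv2.imwrite("pics/o1.png",cv2.resize(im[y:y+h,x:x+w],None,fx=f,fy=f,interpolation=cv2.INTER_CUBIC))
t=eyes.snapshot("top");c=cv2.resize(t[140:225,190:320],None,fx=6,fy=6,interpolation=cv2.INTER_CUBIC);cv2.imwrite("pics/o2.png",c)
cv2.imwrite("pics/o_s.png",im);cv2.imwrite("pics/o_t.png",t)
rel([0.59,-.1,.3],np.eye(3))
E
```

```text
t 9.7 at [0.6369 0.0749 0.2736] q [ 0.3785  0.507   0.3174 -0.0695 -1.7244 -0.1964] w 0.449 F [-0.1232 -0.6045 -0.6791]
shift cm [ 8.1928  0.1582 16.3621] rot [ -32.1813  118.4366 -122.1282]
```

View pics/o1.png

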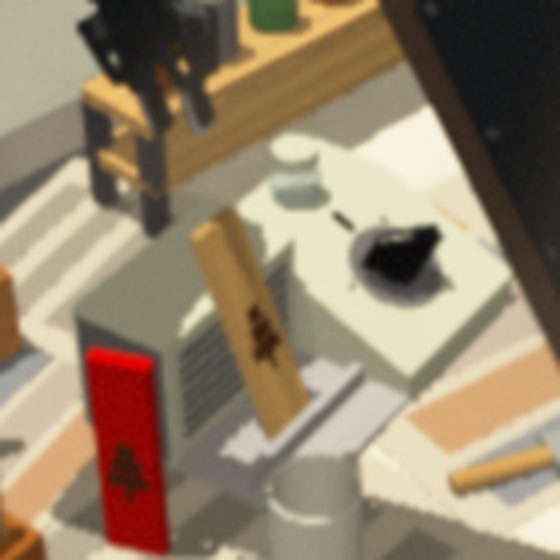

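View pics/o2.png

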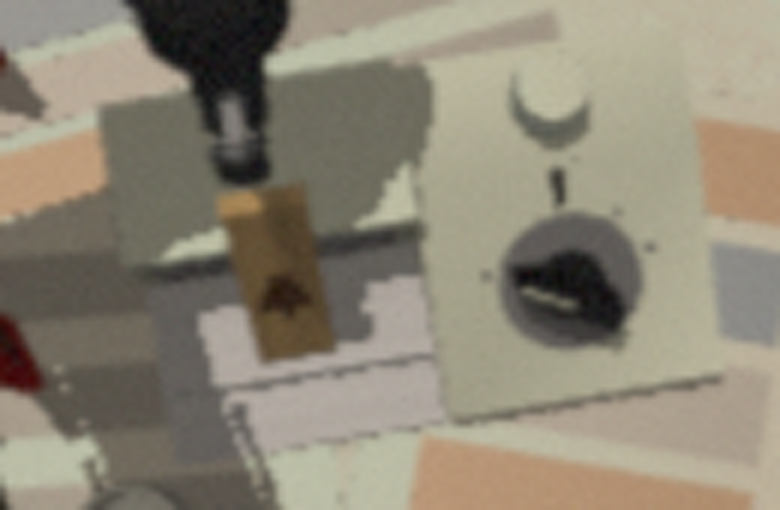

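```bash
python3 - <<'E'
from rel import *
T=lambda x,y:(190+x/6-.5,140+y/6-.5);S=lambda x,y:(170+x/4-.5,120+y/4-.5)
X,e=tri(S(214,224),T(264,199));print("top centre d",w2d(X),e)
for z in(.013,):
  for uv in[T(262,362),T(335,352)]:print("foot front edge",w2d(plane("top",uv,z)))
for uv in[S(272,438),S(310,405)]:print("foot front edge side",w2d(plane("side",uv,.013)))
E
```

```text
top centre d [0.0366 0.0885 0.1968] 0.0030697681909985838
foot front edge [-0.0421  0.1142  0.013 ]
foot front edge [-0.043   0.0661  0.013 ]
foot front edge side [-0.0344  0.1113  0.013 ]
foot front edge side [-0.0366  0.0585  0.013 ]
```

```bash
python3 - <<'E'
from rel import *
from scipy.optimize import brentq
def th(f):
    def g(t):
        fc=np.array([f,.008+.007*np.sin(t)]);n=np.array([np.cos(t),-np.sin(t)])
        return (np.array([.02,.133])-fc)@n-.007
    return brentq(g,.2,.6)
for n,fn,(x,y,w,h,f) in(("side","pics/o_s.png",(210,160,60,80,9)),("top","pics/o_t.png",(215,160,50,50,14))):
    c=cv2.resize(cv2.imread(fn)[y:y+h,x:x+w],None,fx=f,fy=f,interpolation=cv2.INTER_CUBIC)
    P=lambda L:((proj(n,[d2w(q) for q in L])-[x,y]+.5)*f).astype(np.int32).reshape(-1,1,2)
    for xf,col in((-.0385,(0,0,255)),(-.032,(255,0,0))):
        t=th(xf);u=np.array([np.sin(t),0,np.cos(t)]);nn=np.array([np.cos(t),0,-np.sin(t)]);F=np.array([xf,.0885,.008+.007*np.sin(t)])
        if n=="side":print(xf,np.degrees(t))
        fr=[F-nn*.007+np.array([0,a,0])+u*s for a,s in((.025,0),(.025,.2),(-.025,.2),(-.025,0))]
        cv2.polylines(c,[P(fr)],True,col,1)
    for X in(-.055,-.045): cv2.polylines(c,[P([(X,.17,.026),(X,0,.026)])],False,(0,160,0),1)
    cv2.imwrite(f"pics/p_{n}.png",c)
E
```

```text
-0.0385 22.6020099180003
-0.032 19.96947523076008
```

View pics/p_side.png

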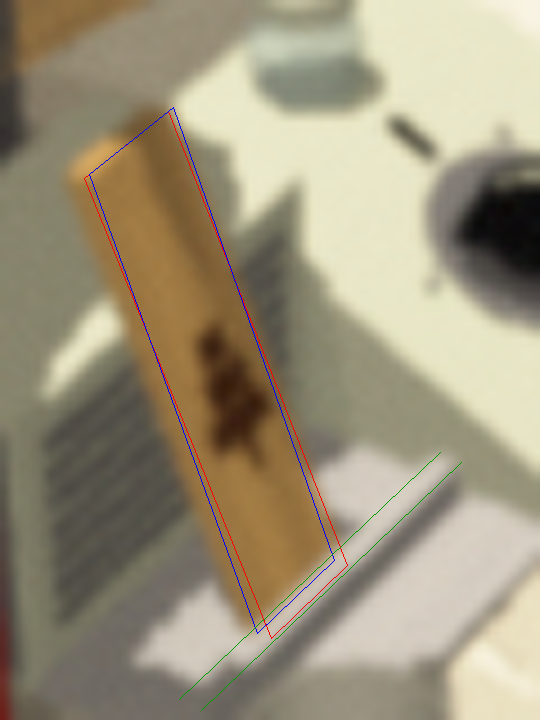

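View pics/p_top.png

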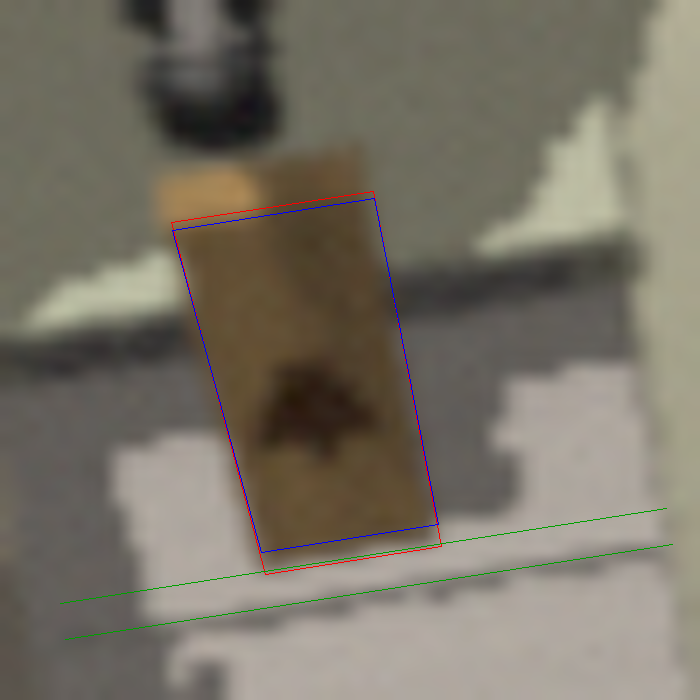

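Both views put the foot about 5 mm short of the stop, which is close to the 7 mm limit. I'll regrip and seat it against the stop.

Call:
carry_out([
  [0, 2.5, 0, 0, 0, 0, -0.1],
  [-0.05, 5.5, 0, 0, 0, 0, -0.1],
  [-0.1, 8.5, 0, 0, 0, 0, -0.1],
  [-0.2, 10.5, 0, 0, 0, 0, -0.1],
  [-0.2, 11.5, 0, 0, 0, 0, -0.1],
  [-0.2, 11.5, 0, 0, 0, 0, -1],
  [-0.2, 11.5, 0, 0, 0, 0, -1],
  [-0.2, 11.5, 0, 0, 0, 0, -1],
], grip_force=30)

```text
clock: 10.5
tool_pos: [0.6004, 0.0683, 0.1654]
orientation: [[-0.924, -0.337, 0.18], [-0.169, -0.061, -0.984], [0.342, -0.94, -0.001]]
contact_force: [-0.1, -0.6, -0.5]
width: 0.159
```

Call:
carry_out([
  [0, 0, 0, 0, 0, 0, -1],
  [0, 0, 0, 0, 0, 0, -1],
  [0.05, -0.3, 0, 0, 0, 0, -1],
  [0.1, -0.4, 0, 0, 0, 0, -1],
  [0.1, -0.4, 0, 0, 0, 0, -1],
])

```text
clock: 11.0
tool_pos: [0.6002, 0.0682, 0.169]
orientation: [[-0.924, -0.338, 0.18], [-0.169, -0.061, -0.984], [0.343, -0.939, -0.001]]
contact_force: [-0.6, 0.1, -1.3]
width: 0.154
```

```bash
python3 - <<'E'
from rel import *
# board top now at s=? grip was s~.159+; pulled 5mm less deep => .163
S=monitor.sense();p=np.array(S["tool_pos"]);R=np.array(S["orientation"])
print("foot d",w2d(p+R[:,1]*.164))
P,RR=place(21.5,[-.042,.09,.0145]);P=P+(-RR[:,1])*.005
rel(P,RR)
E
```

```text
foot d [-0.0361  0.0897  0.015 ]
t 11.0 at [0.6002 0.0682 0.169 ] q [ 0.389   0.5048  0.0749 -0.0721 -1.4845 -0.1893] w 0.154 F [-0.5787  0.1126 -1.3308]
shift cm [ 0.1283  0.2517 -0.0347] rot [ 0.0323  0.0638 -1.4201]
```

Call:
carry_out([
  [0.05, 0, 0, 0, 0, -0.7, -1],
  [0.1, 0, 0, 0, 0, -1.4, -1],
  [0.1, 0.2, 0, 0, 0, -1.4, -1],
  [0.1, 0.2, 0, 0, 0, -1.4, -1],
])

```text
clock: 11.4
tool_pos: [0.5995, 0.0681, 0.167]
orientation: [[-0.916, -0.359, 0.18], [-0.168, -0.065, -0.984], [0.365, -0.931, -0.001]]
contact_force: [4.5, 0.2, -1.0]
width: 0.161
```

Call:
carry_out([
  [0, 0.2, 0, 0, 0, 0, -1],
  [-0.05, 0.4, 0, 0, 0, 0, -1],
  [-0.1, 0.55, 0, 0, 0, 0, -1],
  [-0.1, 0.55, 0, 0, 0, 0, -1],
])

```text
clock: 11.8
tool_pos: [0.5994, 0.068, 0.1639]
orientation: [[-0.917, -0.356, 0.181], [-0.169, -0.065, -0.984], [0.362, -0.932, -0.0]]
contact_force: [5.6, 1.8, 10.1]
width: 0.155
```

```bash
python3 - <<'E'
from rel import *
S=monitor.sense();p=np.array(S["tool_pos"]);R=np.array(S["orientation"])
print("foot d",w2d(p+R[:,1]*.164),"tilt",np.degrees(np.arccos(-R[2,1])),"F d",RD.T@np.array(S["contact_force"]),"M",S["moment"])
im=eyes.snapshot("side");t=eyes.snapshot("top")
cv2.imwrite("pics/q1.png",cv2.resize(im[160:240,210:270],None,fx=7,fy=7,interpolation=cv2.INTER_CUBIC))
cv2.imwrite("pics/q2.png",cv2.resize(t[160:220,210:270],None,fx=10,fy=10,interpolation=cv2.INTER_CUBIC))
E
```

```text
foot d [-0.0399  0.0895  0.011 ] tilt 21.198227896065976 F d [ 5.8742  0.7263 10.1119] M [ 0.8374 -2.3496 -0.0879]
```

View pics/q1.png

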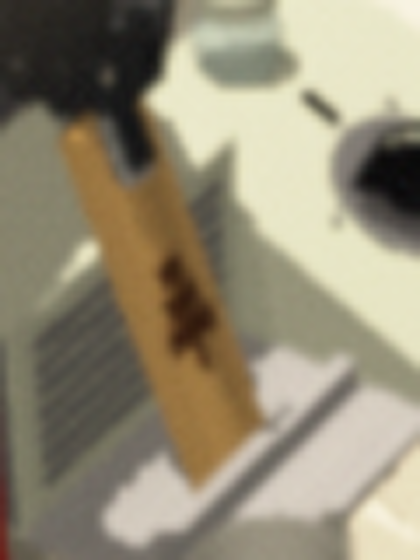

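View pics/q2.png

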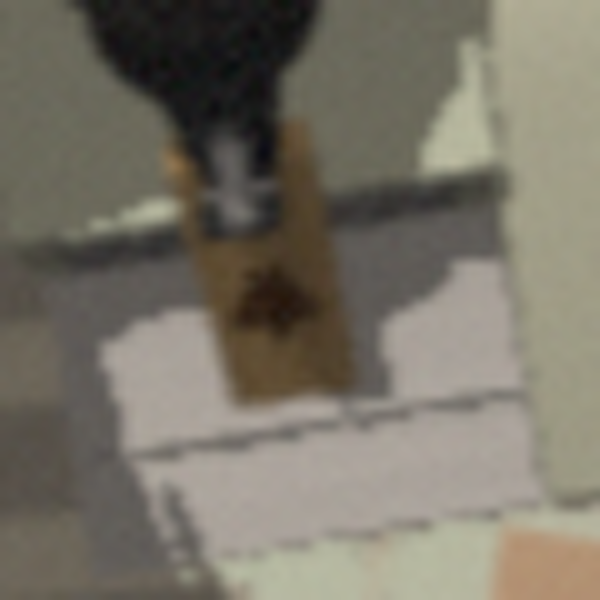

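The stop pushes back with about 6 N in x and the plate with 10 N in z, so the foot is seated. Now I release and retreat.

Call:
carry_out([
  [0, 0, 0, 0, 0, 0, -0.55],
  [0, 0, 0, 0, 0, 0, -0.4],
  [0, 0, 0, 0, 0, 0, -0.2],
  [0, 0, 0, 0, 0, 0, -0.1],
  [0, 0, 0, 0, 0, 0, -0.1],
  [0, 0, 0, 0, 0, 0, -0.1],
])

```text
clock: 12.5
tool_pos: [0.5972, 0.0677, 0.1614]
orientation: [[-0.915, -0.361, 0.18], [-0.167, -0.065, -0.984], [0.367, -0.93, -0.001]]
contact_force: [-0.3, -0.6, -1.1]
width: 0.453
```

Call:
carry_out([
  [0, -0.5, 0, 0, 0, 0, -0.1],
  [0.05, -2, 0, 0, 0, 0, -0.1],
  [0.05, -4, 0, 0, 0, 0, -0.1],
  [0.05, -6.5, 0, 0, 0, 0, -0.1],
  [0.05, -9.5, 0, 0, 0, 0, -0.1],
  [0.05, -13, 0, 0, 0, 0, -0.1],
  [0.05, -14, 0, 0, 0, 0, -0.1],
])

```text
clock: 13.2
tool_pos: [0.6494, 0.0767, 0.296]
orientation: [[-0.917, -0.356, 0.18], [-0.168, -0.065, -0.984], [0.362, -0.932, -0.0]]
contact_force: [-0.3, 0.3, 0.8]
width: 0.449
```

```bash
cat > chk.py <<'E'
from rel import *
from scipy.optimize import brentq
import sys
tag=sys.argv[1]
def th(f):
    def g(t):
        fc=np.array([f,.008+.007*np.sin(t)]);n=np.array([np.cos(t),-np.sin(t)])
        return (np.array([.02,.133])-fc)@n-.007
    return brentq(g,.2,.6)
for n,(x,y,w,h,f) in(("side",(210,160,60,80,7)),("top",(215,160,50,50,11))):
    im=eyes.snapshot(n);cv2.imwrite(f"pics/{tag}_{n}_full.png",im)
    c=cv2.resize(im[y:y+h,x:x+w],None,fx=f,fy=f,interpolation=cv2.INTER_CUBIC)
    P=lambda L:((proj(n,[d2w(q) for q in L])-[x,y]+.5)*f).astype(np.int32).reshape(-1,1,2)
    for xf,col in((-.0385,(0,0,255)),(-.032,(255,0,0))):
        t=th(xf);u=np.array([np.sin(t),0,np.cos(t)]);nn=np.array([np.cos(t),0,-np.sin(t)]);F=np.array([xf,.0885,.008+.007*np.sin(t)])
        fr=[F-nn*.007+np.array([0,a,0])+u*s for a,s in((.025,0),(.025,.2),(-.025,.2),(-.025,0))]
        cv2.polylines(c,[P(fr)],True,col,1)
    cv2.imwrite(f"pics/{tag}_{n}.png",c)
E
python3 chk.py r1
python3 - <<'E'
from rel import *
rel([.6,-.1,.3],np.eye(3))
E
```

```text
t 13.3 at [0.6484 0.0769 0.2936] q [ 0.3734  0.536   0.4043 -0.0728 -1.8043 -0.1962] w 0.448 F [ 0.1103  0.4159 -0.5426]
shift cm [ 7.6373  2.277  16.5334] rot [ -33.3403  117.5154 -121.4453]
```

View pics/r1_side.png

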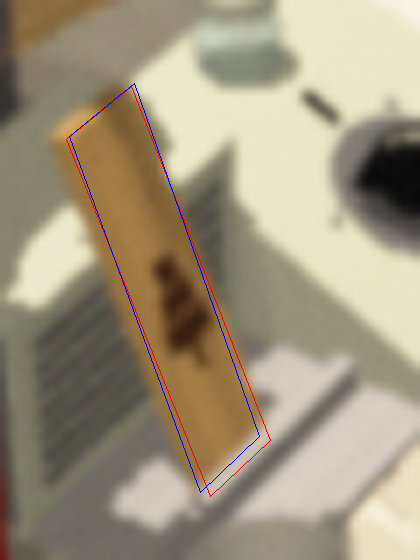

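View pics/r1_top.png

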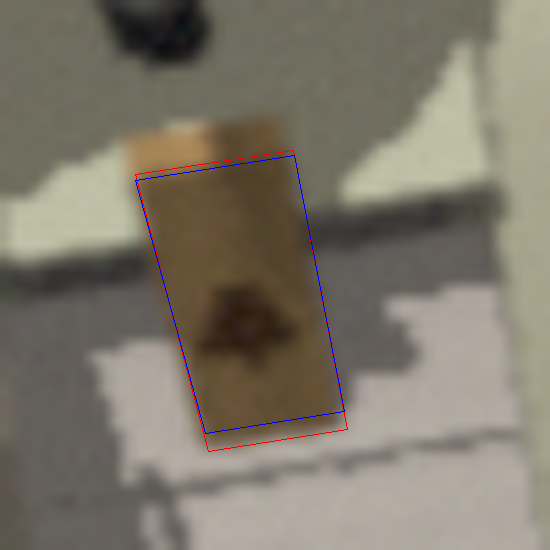

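```bash
python3 - <<'E'
import cv2,numpy as np
a=cv2.imread("pics/o_t.png");b=cv2.imread("pics/r1_top_full.png")
c=cv2.imread("pics/o_s.png");d=cv2.imread("pics/r1_side_full.png")
A=np.hstack([cv2.resize(i[180:212,225:255],None,fx=12,fy=12,interpolation=cv2.INTER_NEAREST) for i in(a,b)])
B=np.hstack([cv2.resize(i[208:240,225:260],None,fx=11,fy=11,interpolation=cv2.INTER_NEAREST) for i in(c,d)])
cv2.imwrite("pics/s1.png",A);cv2.imwrite("pics/s2.png",B)
E
```

```text
(no output)
```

View pics/s1.png

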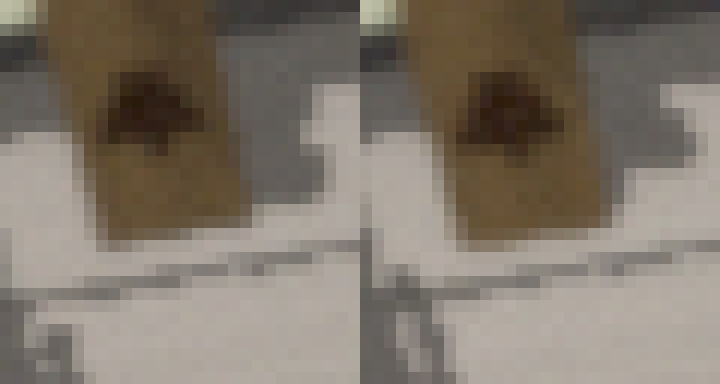

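View pics/s2.png

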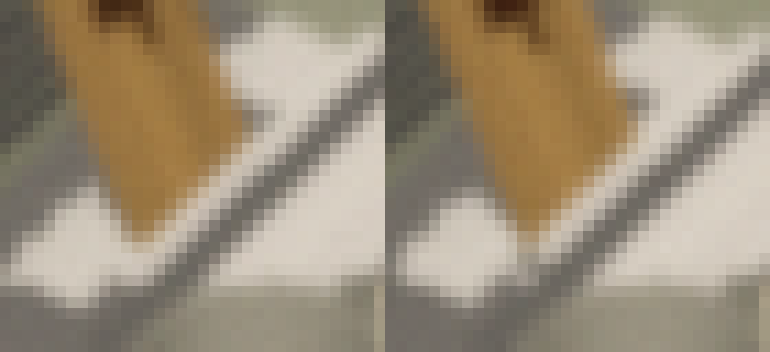

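```bash
python3 - <<'E'
from rel import *
d=cv2.imread("pics/r1_side_full.png");b=cv2.imread("pics/r1_top_full.png")
for col in (239,241,243,245,247):
    print("side col",col,"rows 212..236 (b,r):",[(int(v[0]),int(v[2])) for v in d[212:236,col]])
for col in (236,240,244):
    print("top col",col,"rows 194..208",[(int(v[0]),int(v[2])) for v in b[194:208,col]])
def rows(n,X,z,cols):
    p=proj(n,[d2w((X,y,z)) for y in np.linspace(0,.18,200)]);o=np.argsort(p[:,0]);return np.interp(cols,p[o,0],p[o,1])
for X,z in((-.045,.026),(-.055,.026),(-.055,.008)): print(X,z,"side",rows("side",X,z,[239,243,247]),"top",rows("top",X,z,[236,240,244]))
for xf in(-.045,-.040,-.035): print("front corner",xf,"side",rows("side",xf,.0132,[239,243,247]),"top",rows("top",xf,.0132,[236,240,244]))
E
```

```text
side col 239 rows 212..236 (b,r): [(53, 134), (64, 153), (67, 159), (67, 160), (70, 163), (67, 163), (70, 164), (70, 165), (71, 166), (70, 165), (69, 161), (66, 158), (66, 157), (68, 158), (68, 154), (81, 162), (114, 176), (150, 191), (167, 194), (153, 173), (115, 131), (102, 115), (95, 109), (96, 110)]
side col 241 rows 212..236 (b,r): [(62, 148), (63, 147), (62, 149), (64, 151), (65, 154), (66, 156), (68, 159), (69, 161), (69, 161), (70, 163), (68, 163), (70, 165), (73, 165), (86, 172), (116, 179), (154, 196), (178, 204), (173, 194), (149, 167), (113, 128), (95, 107), (96, 108), (105, 119), (113, 133)]
side col 243 rows 212..236 (b,r): [(69, 159), (71, 160), (67, 156), (64, 154), (66, 152), (64, 150), (62, 149), (61, 151), (65, 154), (63, 153), (68, 156), (83, 164), (117, 181), (154, 194), (177, 205), (175, 196), (149, 166), (112, 127), (97, 110), (101, 112), (113, 129), (131, 150), (135, 157), (127, 152)]
side col 245 rows 212..236 (b,r): [(128, 165), (134, 183), (121, 181), (99, 170), (77, 160), (69, 157), (67, 156), (67, 155), (68, 154), (83, 159), (114, 173), (156, 195), (178, 
[... 819 characters left out ...]
(166, 181)]
top col 244 rows 194..208 [(60, 101), (54, 98), (57, 101), (55, 101), (71, 109), (140, 159), (157, 174), (137, 150), (138, 151), (155, 172), (162, 178), (162, 179), (163, 179), (162, 180)]
-0.045 0.026 side [228.2344 224.4486 220.6623] top [199.9278 199.2992 198.6708]
-0.055 0.026 side [231.6449 227.8293 224.0132] top [202.5343 201.9051 201.2761]
-0.055 0.008 side [235.7028 231.8519 228.0003] top [202.8005 202.1713 201.5422]
front corner -0.045 side [231.1184 227.3074 223.4959] top [200.1411 199.5125 198.884 ]
front corner -0.04 side [229.4298 225.6335 221.8368] top [198.8508 198.2225 197.5943]
front corner -0.035 side [227.7545 223.9729 220.1909] top [197.5613 196.9334 196.3055]
```

```bash
cat >> rel.py <<'E'
def knob(phi,v,du=.0015,dl=0.0):
    x0=-.0275;P0=np.array([x0,-.09,.030+(x0+.1)*np.tan(np.radians(25))])
    a=np.radians(phi);L=np.array([0,1,0])
    x=-UK*np.cos(a)+L*np.sin(a)
    return d2w(P0+UK*du+L*dl+NK*v), frame(RD@x,RD@(-NK))
E
python3 - <<'E'
from rel import *
p,R=knob(27,.018);print(p,R)
p,R=knob(27,.018+.09);print(p)
rel(p,R)
E
```

```text
[ 0.5793 -0.1182  0.0808] [[-0.8757  0.4158 -0.2454]
 [ 0.3022  0.0756 -0.9503]
 [-0.3766 -0.9063 -0.1919]]
[ 0.5419 -0.125   0.1623]
t 13.3 at [0.6484 0.0769 0.2936] q [ 0.3734  0.536   0.4043 -0.0728 -1.8043 -0.1962] w 0.448 F [ 0.1103  0.4159 -0.5426]
shift cm [ 8.3723 17.3419 17.9642] rot [-10.8392  25.5445  45.4653]
```

Call:
carry_out([
  [1.8, 0.5, 2.5, -1.5, 3.6, 6.5, 1],
  [3.6, 1.5, 5.1, -3.1, 7.3, 13, 1],
  [5.4, 3.5, 7.7, -4.6, 10.9, 19.5, 1],
  [7.2, 6, 10.3, -6.2, 14.6, 26, 1],
  [9, 8.5, 12.9, -7.7, 18.2, 32.5, 1],
  [10.8, 11, 15.5, -9.3, 21.9, 39, 1],
  [12.7, 13.2, 18, -10.8, 25.5, 45.5, 1],
  [12.7, 13.2, 18, -10.8, 25.5, 45.5, 1],
])

```text
clock: 14.1
tool_pos: [0.5042, -0.1326, 0.2078]
orientation: [[-0.878, 0.406, -0.253], [0.308, 0.074, -0.949], [-0.367, -0.911, -0.19]]
contact_force: [0.6, -0.1, 0.4]
width: 1.0
```

Call:
carry_out([
  [0, 0, 0, 0, 0, 0, 1],
  [0, 0, 0, 0, 0, 0, 1],
])

```text
clock: 14.3
tool_pos: [0.5165, -0.1301, 0.2162]
orientation: [[-0.877, 0.414, -0.245], [0.3, 0.074, -0.951], [-0.376, -0.907, -0.19]]
contact_force: [0.5, 0.3, 1.1]
width: 1.004
```

```bash
python3 - <<'E'
from rel import *
p,R=knob(27,.018+.05)
rel(p,R)
im=eyes.snapshot("side");cv2.imwrite("pics/t1.png",im)
t=eyes.snapshot("top");cv2.imwrite("pics/t2.png",t)
E
```

```text
t 14.3 at [ 0.5165 -0.1301  0.2162] q [ 0.0948 -0.0821 -0.6098 -0.0609 -0.611  -0.3424] w 1.004 F [0.4668 0.3113 1.1454]
shift cm [-0.0562  9.9779 -0.0966] rot [-0.0997  0.0944  0.082 ]
```

View pics/t1.png

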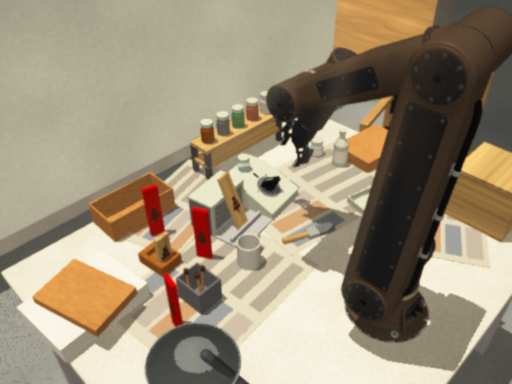

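View pics/t2.png

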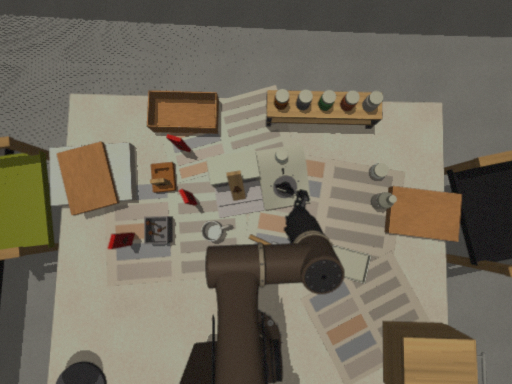

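Call:
carry_out([
  [0, 2.5, 0, 0, 0, 0, 1],
  [-0.05, 5.5, -0.1, 0, 0, 0, 1],
  [-0.05, 8.5, -0.1, 0, 0, 0, 1],
  [-0.05, 10, -0.1, 0, 0, 0, 1],
  [-0.05, 10, -0.1, 0, 0, 0, 1],
  [-0.05, 10, -0.1, 0, 0, 0, 1],
])

```text
clock: 15.0
tool_pos: [0.5586, -0.1215, 0.1251]
orientation: [[-0.878, 0.412, -0.244], [0.3, 0.075, -0.951], [-0.374, -0.908, -0.189]]
contact_force: [-0.1, -0.1, 1.0]
width: 0.999
```

```bash
python3 - <<'E'
from rel import *
p,R=knob(27,.018)
rel(p,R)
im=eyes.snapshot("side");cv2.imwrite("pics/u1.png",cv2.resize(im[130:210,225:315],None,fx=7,fy=7,interpolation=cv2.INTER_CUBIC))
t=eyes.snapshot("top");cv2.imwrite("pics/u2.png",cv2.resize(t[145:215,250:325],None,fx=8,fy=8,interpolation=cv2.INTER_CUBIC))
E
```

```text
t 15.0 at [ 0.5586 -0.1215  0.1251] q [ 0.1055  0.1061 -0.6597 -0.0842 -0.3749 -0.3232] w 0.999 F [-0.0857 -0.0623  1.0342]
shift cm [-0.0606  4.9083  0.0189] rot [-0.121   0.118   0.1924]
```

View pics/u1.png

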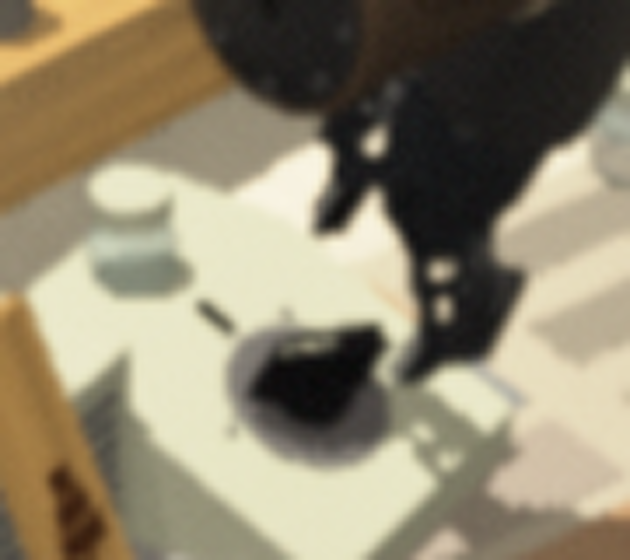

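View pics/u2.png

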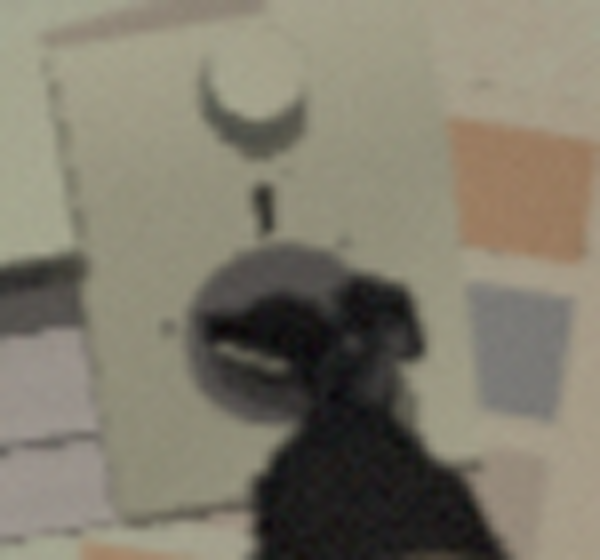

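```bash
python3 - <<'E'
from rel import *
S=monitor.sense();p=np.array(S["tool_pos"]);R=np.array(S["orientation"])
f=lambda n,q:((proj(n,q)[0]-([225,130] if n=="side" else [250,145])+.5)*(7 if n=="side" else 8))
for l,q in(("tcp",p),("f+ (dn)",p+R[:,0]*.0425-R[:,1]*.013),("f- (up)",p-R[:,0]*.0425-R[:,1]*.013),("knobtop",knob(27,.05)[0]),("bar end tail",knob(27,.05)[0]+knob(27,0)[1][:,2]*.03),("nose",knob(27,.05)[0]-knob(27,0)[1][:,2]*.03)): print(l,q,f("side",q),f("top",q))
E
```

```text
tcp [ 0.5586 -0.1217  0.1263] [353.9702 321.2576] [304.8846 385.8823]
f+ (dn) [ 0.516  -0.1099  0.1221] [400.4694 373.8715] [276.4425 480.1653]
f- (up) [ 0.5905 -0.1354  0.1541] [327.4859 239.2875] [342.588  310.0524]
knobtop [ 0.566  -0.1206  0.1098] [341.2732 342.5151] [299.5818 372.4887]
bar end tail [ 0.5587 -0.1491  0.104 ] [389.8804 333.8254] [360.3766 390.9767]
nose [ 0.5734 -0.0921  0.1155] [291.7999 351.3617] [238.338  353.8627]
```

Call:
carry_out([
  [0, 1.5, 0, 0, 0, 0, 1],
  [0, 3, 0, 0, 0, 0, 1],
  [-0.05, 4.3, 0, 0, 0, 0, 1],
  [-0.05, 4.9, 0, 0, 0, 0, 1],
  [-0.05, 4.9, 0, 0, 0, 0, 1],
  [-0.05, 4.9, 0, 0, 0, 0, 1],
], grip_force=50)

```text
clock: 15.7
tool_pos: [0.5788, -0.1185, 0.0814]
orientation: [[-0.877, 0.414, -0.245], [0.301, 0.074, -0.951], [-0.375, -0.907, -0.19]]
contact_force: [0.1, -0.2, 1.1]
width: 1.002
```

```bash
python3 - <<'E'
from rel import *
p,R=knob(27,.018)
rel(p,R)
im=eyes.snapshot("side");cv2.imwrite("pics/v1.png",cv2.resize(im[130:210,225:315],None,fx=7,fy=7,interpolation=cv2.INTER_CUBIC))
E
```

```text
t 15.7 at [ 0.5788 -0.1185  0.0814] q [ 0.1066  0.206  -0.6619 -0.112  -0.2718 -0.2955] w 1.002 F [ 0.0501 -0.175   1.0547]
shift cm [-0.0181  0.0837 -0.0288] rot [-0.1061  0.0727  0.113 ]
```

View pics/v1.png

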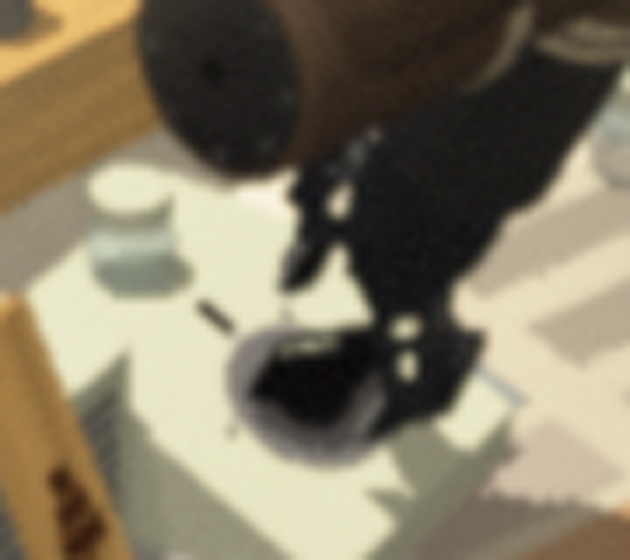

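Call:
carry_out([
  [0, 0, 0, 0, 0, 0, -1],
  [0, 0, 0, 0, 0, 0, -1],
  [0, 0, 0, 0, 0, 0, -1],
  [0, 0, 0, 0, 0, 0, -1],
  [0, 0, 0, 0, 0, 0, -1],
  [0, 0, 0, 0, 0, 0, -1],
  [0, 0, 0, 0, 0, 0, -1],
  [0, 0, 0, 0, 0, 0, -1],
])

```text
clock: 16.55
tool_pos: [0.5789, -0.1185, 0.0813]
orientation: [[-0.877, 0.414, -0.245], [0.301, 0.074, -0.951], [-0.375, -0.907, -0.19]]
contact_force: [-1.2, -0.6, 4.6]
width: 0.181
```

```bash
python3 - <<'E'
from rel import *
p,R=knob(27,.018)
rel(p,R)
S=monitor.sense();print(S["moment"])
E
```

```text
t 16.55 at [ 0.5789 -0.1185  0.0813] q [ 0.1066  0.2061 -0.6619 -0.1121 -0.2712 -0.2954] w 0.181 F [-1.2012 -0.5672  4.557 ]
shift cm [-0.0077  0.0744 -0.03  ] rot [-0.1007  0.0715  0.0912]
[-0.4325  1.2119 -0.0469]
```

The grip measures 15.4 mm, matching the bar's thickness, and there is little side force. Now I pull.

Call:
carry_out([
  [0, -0.3, 0, 0, 0, 0, -1],
  [0, -0.7, 0, 0, 0, 0, -1],
  [0, -1.1, 0, 0, 0, 0, -1],
  [0, -1.5, 0, 0, 0, 0, -1],
  [0, -1.6, 0, 0, 0, 0, -1],
  [0, -1.6, 0, 0, 0, 0, -1],
  [0, -1.6, 0, 0, 0, 0, -1],
])

```text
clock: 17.25
tool_pos: [0.5722, -0.1197, 0.0959]
orientation: [[-0.877, 0.414, -0.245], [0.301, 0.074, -0.951], [-0.375, -0.907, -0.19]]
contact_force: [1.2, -2.9, 0.8]
width: 0.182
```

```bash
python3 - <<'E'
from rel import *
p,R=knob(27,.018+.016)
rel(p,R)
S=monitor.sense();R=np.array(S["orientation"]);print("F tool",R.T@np.array(S["contact_force"]))
im=eyes.snapshot("side");cv2.imwrite("pics/w1.png",cv2.resize(im[130:210,225:315],None,fx=7,fy=7,interpolation=cv2.INTER_CUBIC))
E
```

```text
t 17.25 at [ 0.5722 -0.1197  0.0959] q [ 0.1059  0.1724 -0.6633 -0.1013 -0.3035 -0.306 ] w 0.182 F [ 1.233  -2.9181  0.8412]
shift cm [-0.0116  0.0818 -0.0345] rot [-0.1052  0.0739  0.0945]
F tool [-2.2745 -0.4699  2.3128]
```

View pics/w1.png

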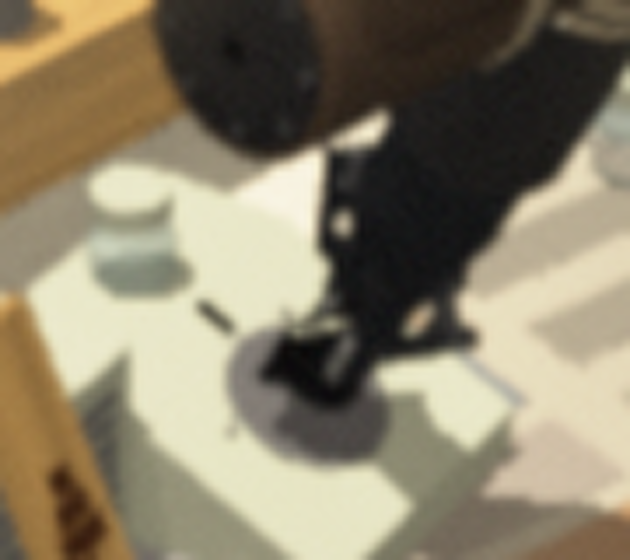

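Call:
carry_out([
  [0, -0.1, 0, 0, 0, 0, -1],
  [0, -0.15, 0, 0, 0, 0, -1],
  [0, -0.15, 0, 0, 0, 0, -1],
])

```text
clock: 17.6
tool_pos: [0.572, -0.1197, 0.0961]
orientation: [[-0.877, 0.413, -0.245], [0.301, 0.074, -0.951], [-0.375, -0.908, -0.19]]
contact_force: [13.0, -4.2, -16.0]
width: 0.178
```

```bash
python3 - <<'E'
from rel import *
p,R=knob(90,.018+.016)
rel(p,R)
S=monitor.sense();R=np.array(S["orientation"]);print("F tool",R.T@np.array(S["contact_force"]))
E
```

```text
t 17.6 at [ 0.572  -0.1197  0.0961] q [ 0.1061  0.1719 -0.6632 -0.1007 -0.3047 -0.3069] w 0.178 F [ 13.0158  -4.2495 -16.0011]
shift cm [-0.0209  0.1063 -0.0297] rot [-0.1786 63.0652  0.0515]
F tool [-6.6972 19.5853  3.8814]
```

The knob is at its stop, with 20 N of pull. I ease off and turn 63° about tool y.

Call:
carry_out([
  [0, 0.1, 0, 0, 4, 0, -1],
  [0, 0.15, 0, 0, 12, 0, -1],
  [0, 0.15, 0, 0, 20, 0, -1],
  [0, 0.15, 0, 0, 28, 0, -1],
  [0, 0.15, 0, 0, 36, 0, -1],
  [0, 0.15, 0, 0, 44, 0, -1],
  [0, 0.15, 0, 0, 50, 0, -1],
  [0, 0.15, 0, 0, 50, 0, -1],
])

```text
clock: 18.4
tool_pos: [0.5724, -0.1198, 0.0957]
orientation: [[-0.373, 0.414, -0.83], [0.923, 0.074, -0.377], [-0.094, -0.907, -0.41]]
contact_force: [4.8, -3.3, -2.4]
width: 0.177
```

```bash
python3 - <<'E'
from rel import *
p,R=knob(90,.018+.016)
rel(p,R)
S=monitor.sense();R=np.array(S["orientation"]);print("F tool",R.T@np.array(S["contact_force"]),"M tool",R.T@np.array(S["moment"]))
im=eyes.snapshot("side");cv2.imwrite("pics/x1.png",cv2.resize(im[130:210,225:315],None,fx=7,fy=7,interpolation=cv2.INTER_CUBIC))
E
```

```text
t 18.4 at [ 0.5724 -0.1198  0.0957] q [ 0.1058  0.1731 -0.6631 -0.1013 -0.3029 -1.1824] w 0.177 F [ 4.8149 -3.2574 -2.396 ]
shift cm [ 0.0304  0.0519 -0.0187] rot [-0.1359 12.8605 -0.0418]
F tool [-4.5753  3.925  -1.7878] M tool [0.8559 0.0438 1.5581]
```

View pics/x1.png

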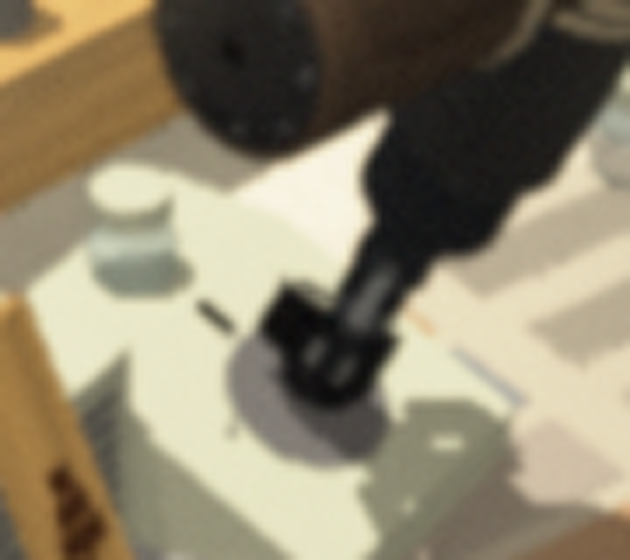

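The nose has turned toward the mark, at about (270,320) in the crop. I finish the turn.

Call:
carry_out([
  [0, 0, 0, 0, 7, 0, -1],
  [0, 0, 0, 0, 13, 0, -1],
  [0, 0, 0, 0, 13, 0, -1],
  [0, 0, 0, 0, 13, 0, -1],
])

```text
clock: 18.85
tool_pos: [0.5725, -0.1198, 0.0957]
orientation: [[-0.179, 0.414, -0.892], [0.984, 0.074, -0.163], [-0.001, -0.907, -0.421]]
contact_force: [5.3, -4.3, -1.9]
width: 0.179
```

```bash
python3 - <<'E'
from rel import *
p,R=knob(90,.018)
rel(p,R)
S=monitor.sense();R=np.array(S["orientation"]);print("F tool",R.T@np.array(S["contact_force"]),"M tool",R.T@np.array(S["moment"]))
im=eyes.snapshot("side");cv2.imwrite("pics/x2.png",cv2.resize(im[130:210,225:315],None,fx=7,fy=7,interpolation=cv2.INTER_CUBIC))
t=eyes.snapshot("top");cv2.imwrite("pics/x3.png",cv2.resize(t[145:215,250:325],None,fx=8,fy=8,interpolation=cv2.INTER_CUBIC))
E
```

```text
t 18.85 at [ 0.5725 -0.1198  0.0957] q [ 0.1058  0.1732 -0.6631 -0.1012 -0.3029 -1.4059] w 0.179 F [ 5.2525 -4.273  -1.9311]
shift cm [ 0.0387  1.652  -0.012 ] rot [-0.1275  0.0553 -0.0586]
F tool [-5.1433  3.6091 -3.1775] M tool [0.4257 0.0644 1.8792]
```

View pics/x2.png

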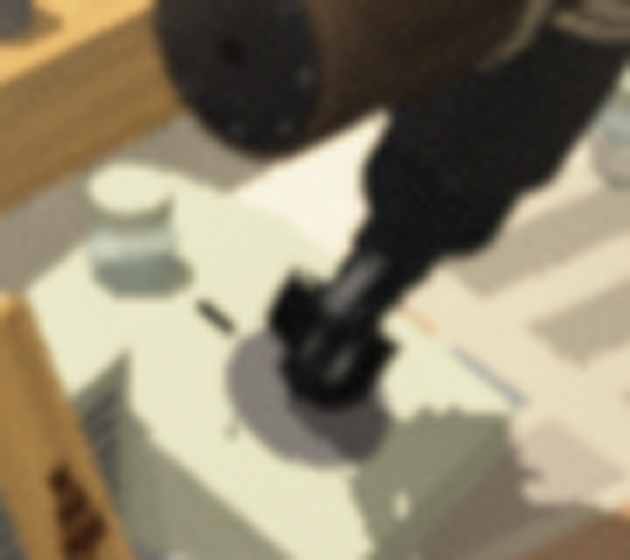

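View pics/x3.png

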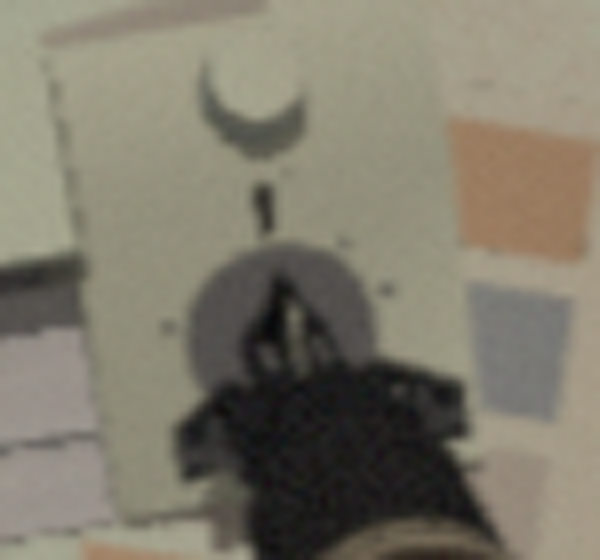

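The nose now points up the slope, with the white line at (293,325) pointing toward the mark at (263,205). I push it home.

Call:
carry_out([
  [0, 0.4, 0, 0, 0, 0, -1],
  [0, 0.8, 0, 0, 0, 0, -1],
  [0, 1.2, 0, 0, 0, 0, -1],
  [0, 1.5, 0, 0, 0, 0, -1],
  [0, 1.65, 0, 0, 0, 0, -1],
  [0, 1.75, 0, 0, 0, 0, -1],
  [0, 1.75, 0, 0, 0, 0, -1],
])

```text
clock: 19.65
tool_pos: [0.5792, -0.1186, 0.0812]
orientation: [[-0.18, 0.415, -0.892], [0.984, 0.074, -0.164], [-0.001, -0.907, -0.421]]
contact_force: [-11.8, -3.9, 24.0]
width: 0.177
```

```bash
python3 - <<'E'
from rel import *
p,R=knob(90,.018)
rel(p,R)
S=monitor.sense();R=np.array(S["orientation"]);print("F tool",R.T@np.array(S["contact_force"]),"M tool",R.T@np.array(S["moment"]))
E
```

```text
t 19.65 at [ 0.5792 -0.1186  0.0812] q [ 0.1063  0.2068 -0.6618 -0.113  -0.2698 -1.3937] w 0.177 F [-11.8055  -3.9342  23.996 ]
shift cm [ 0.0375  0.0459 -0.0005] rot [-0.0736  0.078  -0.0544]
F tool [ -1.7823 -26.951    1.0606] M tool [1.9081 0.039  0.3021]
```

It is back at the original grip depth, with 27 N of push, so it is home. I ease off, open and withdraw.

Call:
carry_out([
  [0, -0.1, 0, 0, 0, 0, -1],
  [0, -0.1, 0, 0, 0, 0, 0.4],
  [0, -0.1, 0, 0, 0, 0, 0.4],
  [0, -0.1, 0, 0, 0, 0, 0.4],
  [0, -0.1, 0, 0, 0, 0, 0.4],
  [0, -0.1, 0, 0, 0, 0, 0.4],
  [0, -0.1, 0, 0, 0, 0, 0.4],
])

```text
clock: 20.35
tool_pos: [0.5787, -0.1183, 0.0803]
orientation: [[-0.18, 0.413, -0.893], [0.984, 0.075, -0.164], [-0.001, -0.908, -0.42]]
contact_force: [0.4, 1.3, 0.6]
width: 0.7
```

Call:
carry_out([
  [0, -1, 0, 0, 0, 0, 0.4],
  [0, -3, 0, 0, 0, 0, 0.4],
  [0, -6, 0, 0, 0, 0, 0.4],
  [0, -9, 0, 0, 0, 0, 0.4],
  [0, -13, 0, 0, 0, 0, 0.4],
  [0, -16, 0, 0, 0, 0, 0.4],
  [0, -16, 0, 0, 0, 0, 0.4],
  [0, -16, 0, 0, 0, 0, 0.4],
])

```text
clock: 21.15
tool_pos: [0.5125, -0.1304, 0.2272]
orientation: [[-0.179, 0.416, -0.891], [0.984, 0.075, -0.163], [-0.001, -0.906, -0.423]]
contact_force: [0.6, 0.3, -0.9]
width: 0.7
```

```bash
python3 chk.py y1; python3 - <<'E'
import cv2
s=cv2.imread("pics/y1_side_full.png");t=cv2.imread("pics/y1_top_full.png")
cv2.imwrite("pics/y2.png",cv2.resize(s[150:210,230:310],None,fx=8,fy=8,interpolation=cv2.INTER_CUBIC))
cv2.imwrite("pics/y3.png",cv2.resize(t[150:220,215:315],None,fx=8,fy=8,interpolation=cv2.INTER_CUBIC))
E
```

```text
(no output)
```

View pics/y2.png

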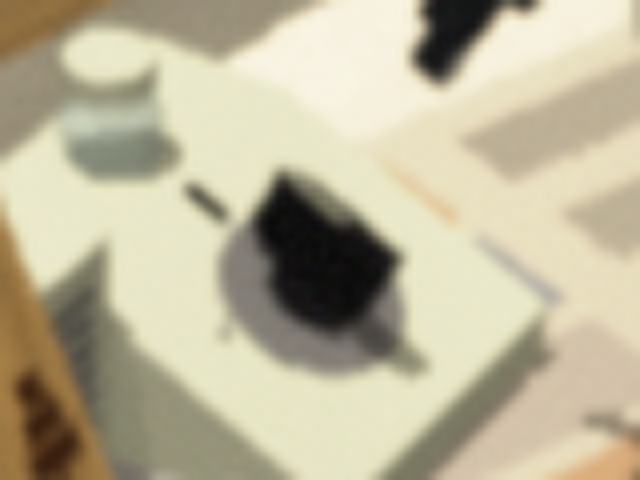

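View pics/y3.png

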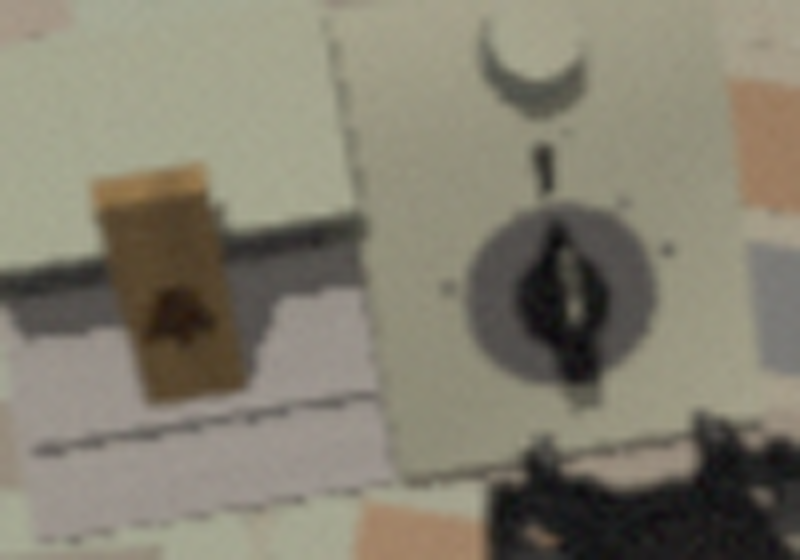

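View pics/y1_side_full.png

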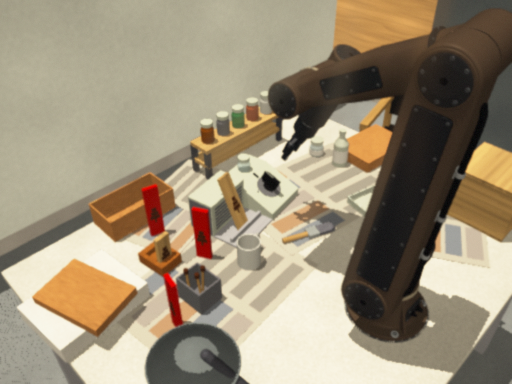

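```bash
python3 - <<'E'
from rel import *
T=lambda x,y:(215+x/8-.5,150+y/8-.5);S=lambda x,y:(230+x/8-.5,150+y/8-.5)
for n,a,b in(("top",T(568,250),T(580,318)),("side",S(290,178),S(347,224))):
    A=np.array(kplane(n,a,.05));B=np.array(kplane(n,b,.05));d=A-B;print(n,A*1e3,B*1e3,"phi",np.degrees(np.arctan2(d[0],d[1])))
# board
X,e=tri((0,0),(0,0)) if 0 else (None,None)
print(np.array(monitor.sense()["contact_force"]))
t=cv2.imread("pics/y1_top_full.png")
for col in (235,239,243): print([int(v) for v in t[194:206,col,0]])
for uv in [T(148,402),T(248,386)]: print("front corner",w2d(plane("top",uv,.0132)))
for uv in [T(97,212),T(208,196)]: print("top front",w2d(plane("top",uv,.198)))
E
```

```text
top [41.8965  0.7507] [ 8.4711 -0.9806] phi 87.03503190856105
side [37.6826 -1.0637] [ 4.9108 -2.2536] phi 87.92071577457556
[ 0.058   0.3135 -0.5157]
[48, 47, 48, 44, 44, 49, 93, 130, 138, 102, 119, 138]
[41, 44, 46, 43, 48, 71, 129, 135, 112, 98, 131, 140]
[42, 43, 46, 46, 55, 103, 138, 129, 105, 130, 139, 144]
front corner [-0.0417  0.1148  0.0132]
front corner [-0.0415  0.0652  0.0132]
top front [0.03   0.1143 0.198 ]
top front [0.0294 0.0664 0.198 ]
```

```bash
python3 -c "
from bench import close_job,monitor
print(monitor.sense()['clock']);print(close_job())"
```

```text
21.25
the job is handed in; nothing more can be done
None
```

I handed the job in at 21.3 s of the 53 s allowed. By my checks the board leans in the bay and the timer is set, but I got no verdict back.

**Board:** The first placing looked a few millimetres short of the foot stop. I regripped it and pushed until the stop (about 6 N) and the plate (about 10 N) pushed back, then let go.
- It leans about 21° from vertical, square to the dryer and within about 2 mm of the bay's middle.
- **Least certain check:** the foot's distance from the stop. The top view puts it 2–4 mm away, and the limit is 7 mm. The push-back suggested contact, but the before and after pictures hardly differed. The side view first suggested a bigger gap, though part of the foot is hidden behind the stop there.

**Knob:** I pulled it out until it met its stop (about 20 N), turned it 63° and pushed it home.
- The gripper came back to the depth where it first gripped, pushing with 27 N.
- After release the nose is 2–3° from the long mark by both views; the limit is 10°.

**Everything else:** The last pictures show the mug, bottle, jar and short board where they started. The gripper was clear of everything, with no contact force.

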